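# Collect the bottles and weigh the carrier

### The job

Collect every bottle from the analyser's catch tray into the bottle carrier, one upright in each well and spread evenly so that it will hang level, while the carrier stands on the worktop. Then hang the carrier by its bar on the hook of the spring scale and let it down slowly, without letting it drop or bounce, until the pointer has settled; leave it hanging there, and do not disturb the things lying round about.

Things in the scene. Friction and masses are not known exactly. Their poses are not given: they have to be found in the camera images.
- carrier_grip (a point): Bottle carrier, loose, about 0.3 kg empty: white base 176 x 190 mm (x by y), six shallow wells in two rows of three; over its middle a steel bail with a black upright grip block on top. Point in the block, 178 mm above the carrier's underside. Block 12 mm thick (x), 30 mm wide (y), from 149 to 201 mm above the underside. z is up, y along the bail's bar, x across it.
- carrier_bar (a point): Centre of the bail's cross bar by which the carrier hangs: 12 mm round, along y, 145 mm above the underside, 33 mm below carrier_grip, same axes. Two 12 mm posts at y = +-88 mm carry it; the hook passes under the bar between the posts, from either side. Tops of bottles standing in the wells are 78 mm below this point.
- scale_stand: Spring scale, fixed: grey column 40 x 60 mm, top at 360 mm, on a steel base 150 mm square. Origin on the worktop on the column's axis. A sprung hook of 10 mm round bar, with a red pointer, reaches out along its -x (roughly to the robot), at y = 0.
- hook_seat (a point): Where the centre of the carrier's bar rests in the hook: 165 mm from the column's axis, 234 mm up when unloaded; moves down with the hook. x points to the column; the carrier's y must lie along this y. The hook is a U open at the top, sides sloping: floor 11 mm below this point, 26 mm long; free tip on the -x side (up to 35 mm out) rises 26 mm above this point, the arm on the +x side 21 mm.
- scale (a joint): Travel of the sprung hook and its pointer, m: 0 unloaded, grows downward with the load, stop at 0.06. The spring gives 200 N/m, so the loaded carrier takes it down about 25 to 40 mm; lightly damped, it bounces if the load is dropped on it.
- catch_tray: Catch tray of the analyser: steel tray 146 x 290 mm (its x by y), fixed to the worktop beyond the carrier, floor 3 mm above the worktop, walls 30 mm high and 3 mm thick; origin in the middle of its underside, x roughly away from the robot; a short chute (up to 60 mm high) over its -y wall comes from the analyser, a tall machine on that side.
- timer_mid (a point): Lab timer lying by, 62 x 66 x 19 mm, leave alone; point in its middle.
- tape_mid (a point): Roll of label tape lying by, 55 mm across, 19 mm high, leave alone; point in its middle.
- dishes_mid (a point): Two small petri dishes taped as one, 61 mm across, 30 mm high, leave alone; point in their middle.
- bottle0_mid (a point): One of the small round reagent bottles with a white cap, 62 mm high, 60 g, standing in the catch tray (absent in some runs). Body 40 mm across and straight-sided in its lower half, shoulder up to 44 mm, cap 26 mm across from 44 to 62 mm. Point on its axis 31 mm above its underside; z along the axis, towards the cap.
- bottle1_mid (a point): One of the small round reagent bottles with a white cap, 62 mm high, 60 g, standing in the catch tray (absent in some runs). Body 40 mm across and straight-sided in its lower half, shoulder up to 44 mm, cap 26 mm across from 44 to 62 mm. Point on its axis 31 mm above its underside; z along the axis, towards the cap.
- bottle2_mid (a point): One of the small round reagent bottles with a white cap, 62 mm high, 60 g, standing in the catch tray (absent in some runs). Body 40 mm across and straight-sided in its lower half, shoulder up to 44 mm, cap 26 mm across from 44 to 62 mm. Point on its axis 31 mm above its underside; z along the axis, towards the cap.
- bottle3_mid (a point): One of the small round reagent bottles with a white cap, 62 mm high, 60 g, standing in the catch tray (absent in some runs). Body 40 mm across and straight-sided in its lower half, shoulder up to 44 mm, cap 26 mm across from 44 to 62 mm. Point on its axis 31 mm above its underside; z along the axis, towards the cap.
- bottle4_mid (a point): One of the small round reagent bottles with a white cap, 62 mm high, 60 g, standing in the catch tray (absent in some runs). Body 40 mm across and straight-sided in its lower half, shoulder up to 44 mm, cap 26 mm across from 44 to 62 mm. Point on its axis 31 mm above its underside; z along the axis, towards the cap.
- bottle5_mid (a point): One of the small round reagent bottles with a white cap, 62 mm high, 60 g, standing in the catch tray (absent in some runs). Body 40 mm across and straight-sided in its lower half, shoulder up to 44 mm, cap 26 mm across from 44 to 62 mm. Point on its axis 31 mm above its underside; z along the axis, towards the cap.
- cell0 (a point): Middle of a bottle (31 mm above its underside) when it stands in this well, 36 mm above the carrier's underside; at carrier x = -60, y = 66 mm. Well 48 mm square, walled 30 mm above its floor, except for a gap 34 mm wide in the middle of its two sides in y, where the ridge is 6 mm high: fingers closing along carrier y go down there; 26 mm between neighbouring bottles. Rows are 60 mm from the bail's plane.
- cell1 (a point): Middle of a bottle (31 mm above its underside) when it stands in this well, 36 mm above the carrier's underside; at carrier x = -60, y = 0 mm. Well 48 mm square, walled 30 mm above its floor, except for a gap 34 mm wide in the middle of its two sides in y, where the ridge is 6 mm high: fingers closing along carrier y go down there; 26 mm between neighbouring bottles. Rows are 60 mm from the bail's plane.
- cell2 (a point): Middle of a bottle (31 mm above its underside) when it stands in this well, 36 mm above the carrier's underside; at carrier x = -60, y = -66 mm. Well 48 mm square, walled 30 mm above its floor, except for a gap 34 mm wide in the middle of its two sides in y, where the ridge is 6 mm high: fingers closing along carrier y go down there; 26 mm between neighbouring bottles. Rows are 60 mm from the bail's plane.
- cell3 (a point): Middle of a bottle (31 mm above its underside) when it stands in this well, 36 mm above the carrier's underside; at carrier x = 60, y = 66 mm. Well 48 mm square, walled 30 mm above its floor, except for a gap 34 mm wide in the middle of its two sides in y, where the ridge is 6 mm high: fingers closing along carrier y go down there; 26 mm between neighbouring bottles. Rows are 60 mm from the bail's plane.
- cell4 (a point): Middle of a bottle (31 mm above its underside) when it stands in this well, 36 mm above the carrier's underside; at carrier x = 60, y = 0 mm. Well 48 mm square, walled 30 mm above its floor, except for a gap 34 mm wide in the middle of its two sides in y, where the ridge is 6 mm high: fingers closing along carrier y go down there; 26 mm between neighbouring bottles. Rows are 60 mm from the bail's plane.
- cell5 (a point): Middle of a bottle (31 mm above its underside) when it stands in this well, 36 mm above the carrier's underside; at carrier x = 60, y = -66 mm. Well 48 mm square, walled 30 mm above its floor, except for a gap 34 mm wide in the middle of its two sides in y, where the ridge is 6 mm high: fingers closing along carrier y go down there; 26 mm between neighbouring bottles. Rows are 60 mm from the bail's plane.
There are look-alikes about, which are no part of the job. Leave any orange or turquoise look-alike of the part that bears bottle4_mid alone.

How it is judged:
By the outcome, as a careful person would: the job done as asked, in the order asked, and still so for the second after the job is handed in, with the robot touching nothing.
Of bottle0, bottle1, bottle2, bottle3, bottle4, bottle5 only 4 to 6 are there at a start; the rules pass over those that are not, and their reading is None.
At some moment in a run one of bottle0, bottle1, bottle2, bottle3, bottle4, bottle5 may be knocked a few centimetres aside while the robot is not near it.
It also fails if it takes over 210 s, if anything falls off the work surface, if the arm or the gripper's body presses on something with over 40 N, if the wrist force passes 120 N, or if a joint passes its speed limit or range.

### The arm

A 7-joint arm with a two-finger parallel gripper is mounted at the origin on a cart in front of the work surface, level with it; the furniture and walls round the work are solid. World frame = base frame: x ahead of the robot, y to its left, z up, the work surface at z = 0. Lengths are in m, angles in rad, forces in N, time in s.
With the tool pointing down it reaches from about 0.35 to 0.9 m from the base axis. Payload 8.1 kg.
Tool frame: the origin (TCP) lies midway between the tips of the shut fingers; the grasp point (between the pads) lies 19 mm behind it; z points along the fingers, y is the line along which they close (so a half turn about z gives the same grasp; the last joint's range is limited). The gripper opens to 92 mm and grips with 3 to 60 N. Pads are 19 mm wide; open, the fingers measure 130 mm over their backs; the gripper's body (75 mm by 190 mm) begins 47 mm behind the grasp point.
Start: joints at [1.056, 0.434, 0.025, 1.573, -0.012, 1.134, -0.075], TCP at [0.25, -0.573, 0.227] pointing down, gripper open.
Joint ranges: [-2.62, 2.62], [-0.44, 2.09], [-1.27, 1.32], [0.08, 2.57], [-1.32, 4.46], [0.12, 2], [-2.74, 2.74]. Speed limits (rad/s): [2.22, 2.22, 3.01, 3.01, 3.14, 3.14, 3.14].

### API

Orientations are given as a rotation vector (axis times angle).
In Python, from cell import observe, get_image, camera_model, sign_off, recognise, silhouettes gives the robot as it stands.
- The arm moves only by the tool apply_moves, never from a script. Its argument "motion" is a list of rows, each an object of numbers: "x", "y", "z": the shift along the world's x, y, z in cm; "yaw": the turn about the world's z in degrees; "hand": the opening, from -1 (shut) to 1 (fully open), so that 0 is half open. In form: [{"x": .., "y": .., "z": .., "yaw": .., "hand": ..}, ...]. A call has 1 to 10 rows; each row is the pose to reach, as a shift and turn from the pose commanded when the call began; what a row does not reach only later rows make up. A row lasts 1/8 s, in which the tool goes at most 62.5 mm and 10.7 degrees, less where a joint would pass 70% of its speed; a pose out of reach is approached as far as the arm can. A call with a gripper value outside its range is refused whole. The fingers move at their own pace and stop on an object; "newtons" is the grip in N (left out, the last holds). Time passes only in rows, so rows that repeat a pose let the fingers close. It gives the time, the measured TCP pose, the force, the opening and the grip force at its end, in the units of the state.
- observe(): the state, without advancing time (a new reading comes with each control period).
- get_image(name): name is "scene" or "top" or "wrist"; returns the picture (420x560x3 uint8, blue, green, red); there is no depth.
- camera_model(name): a dict with "camera_matrix" (3x3 intrinsics, pixels), "T" (4x4, takes a point from camera to world coordinates). Camera axes: x right, y up, looking along -z (the intrinsics and any distortion apply to the point x, -y, -z); pixel columns grow to the right and rows downward; lengths in m; the calibration is good to about 2 mm. A picture is of the moment at which its call begins: read the wrist's pose just before it. camera_model takes no time and is no camera call; for the wrist camera it gives the pose at the moment of the call.
- sign_off(): hands the job in; it is judged then, once.
Trained networks look in the newest picture that a camera, given by its name, has taken for a name from the list of things; names that differ only in an ending like _2 or _b are one class to them, and where a whole thing is asked for, a point or a joint stands for the part that bears it (a point fixed in the world has none). Each returns a list of dicts, best first, with "p" (0 to 1); they miss things now and then, are a little off and sometimes report something else, mostly with a low value. They report only what shows in the picture. A call takes as long as a camera call. They do not tell look-alikes from the thing itself.
- recognise(query, camera): "rect" ([left, top, right, bottom] in pixels, round what is visible of it).
- silhouettes(query, camera): "mask" (420x560 bool, what is visible of it) and "rect" ([left, top, right, bottom] in pixels, round what is visible of it).
The state is a dict: "clock": time; "joints": joint angles; "dq": joint speeds; "joint_efforts": joint torques, N m; "position": TCP position; "ee_rot": TCP orientation; "force": force on the tool from outside, world axes, zero at the start; "ft_torque": the same for the moment, N m; "width": opening from 0.0 (shut) to 1.0 (fully open); "gripper_force": force on a finger pad.
Only numpy, scipy, OpenCV 4.12 (cv2) and the standard library are available. Lean on these libraries where they do the work, as an engineer would, in place of code of your own. Each camera call takes 0.05 s, during which the arm holds its last target. There are 200 camera calls.

## Working session

There is one attempt and no reset: what is moved stays moved. The work goes in short steps, Python scripts to look and compute and a tool call to move; the robot and the scene stay as the last step left them, time stands still between calls to the robot, and variables do not carry over. Pictures are saved under pics/ and viewed, at most 14 in all, crops included, and the job is handed in when it is done.

Besides the shell and the picture viewer there is one more tool, called after "Request:" as a command line: name --argument value ..., lists and objects as JSON in quotes. apply_moves: Moves the arm, as the interface text tells. Its arguments: {"type":"object","properties":{"motion":{"type":"array","items":{"type":"object","properties":{"x":{"type":"number"},"y":{"type":"number"},"z":{"type":"number"},"yaw":{"type":"number"},"hand":{"type":"number"}}}},"newtons":{"type":"number"}},"required":["motion"]}

```bash
mkdir -p pics; ls; cat > h.py <<'E'
import numpy as np, cv2
from cell import observe, get_image, camera_model, sign_off, recognise, silhouettes
def ray(cam,u,v,M=None):
    M=M or camera_model(cam); K=np.array(M["camera_matrix"]);T=np.array(M["T"])
    d=np.linalg.inv(K)@[u,v,1]; d=T[:3,:3]@[d[0],-d[1],-d[2]]
    return T[:3,3],d
def at_z(cam,u,v,z,M=None):
    o,d=ray(cam,u,v,M); return o+d*(z-o[2])/d[2]
def proj(cam,p,M=None):
    M=M or camera_model(cam); K=np.array(M["camera_matrix"]);T=np.array(M["T"])
    c=T[:3,:3].T@(np.array(p)-T[:3,3]); q=K@[c[0],-c[1],-c[2]]; return q[:2]/q[2]
E
python3 - <<'E'
from h import *
print(observe()); np.set_printoptions(precision=3,suppress=True)
for c in("scene","top","wrist"):
    cv2.imwrite(f"pics/{c}0.png",get_image(c)); m=camera_model(c); print(c,{k:(np.array(v) if k!='x' else v) for k,v in m.items()})
    for q in("bottle0_mid","carrier_grip","catch_tray","scale_stand"):
        if c!="wrist":
            print(q,[(np.round(r["rect"]),round(r["p"],2)) for r in recognise(q,c)])
E
```

```text
pics
{'clock': 0.0, 'joints': array([ 1.05641215,  0.43521609,  0.0249479 ,  1.57406324, -0.01156254,
        1.13398876, -0.07516109]), 'dq': array([ 0.000708  ,  0.00073483, -0.00043572,  0.00098667, -0.0006382 ,
       -0.00089631,  0.00211555]), 'joint_efforts': array([ 4.49948652e-05, -6.67840862e+01,  9.84716713e-01, -3.14462793e+01,
       -6.07933220e-02,  4.27817472e-02,  1.87264268e-04]), 'position': array([ 0.24990777, -0.5723271 ,  0.22596206]), 'ee_rot': array([-3.07384205e+00, -6.41829513e-01,  7.38740516e-04]), 'force': array([-0.07116052,  0.23129626,  0.10203444]), 'ft_torque': array([0.04617695, 0.01094071, 0.00404927]), 'gripper_force': 0.0, 'width': 0.9988442176687808}
scene {'camera_matrix': array([[446.747,   0.   , 275.949],
       [  0.   , 446.747, 210.358],
       [  0.   ,   0.   ,   1.   ]]), 'T': array([[ 0.751,  0.321, -0.577, -0.114],
       [-0.66 ,  0.349, -0.665, -0.818],
       [-0.012,  0.88 ,  0.474,  0.715],
       [ 0.   ,  0.   ,  0.   ,  1.   ]])}
bottle0_mid []
carrier_grip [(array([201., 208., 299., 306.]), 0.84)]
catch_tray [(array([240., 2
[... 205 characters left out ...]
  ]]), 'T': array([[-0.023,  0.99 , -0.14 ,  0.385],
       [-1.   , -0.023,  0.001, -0.034],
       [-0.002,  0.14 ,  0.99 ,  1.52 ],
       [ 0.   ,  0.   ,  0.   ,  1.   ]])}
bottle0_mid []
carrier_grip [(array([253., 218., 310., 269.]), 0.79), (array([219., 169., 316., 209.]), 0.74)]
catch_tray [(array([219., 169., 316., 212.]), 0.68)]
scale_stand [(array([128., 144., 195., 230.]), 0.79)]
wrist {'camera_matrix': array([[372.201,   0.   , 275.426],
       [  0.   , 372.201, 212.162],
       [  0.   ,   0.   ,   1.   ]]), 'T': array([[ 0.401,  0.887,  0.229,  0.311],
       [-0.916,  0.388,  0.1  , -0.546],
       [-0.   , -0.25 ,  0.968,  0.385],
       [ 0.   ,  0.   ,  0.   ,  1.   ]])}
```

```bash
python3 - <<'E'
import cv2
a=cv2.imread("pics/top0.png"); cv2.imwrite("pics/topc.png",cv2.resize(a[120:290,110:350],None,fx=3.3,fy=3.3,interpolation=cv2.INTER_CUBIC))
E
```

```text
(no output)
```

View pics/scene0.png

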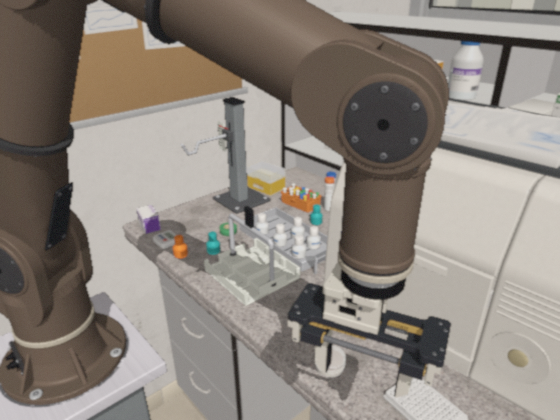

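View pics/topc.png

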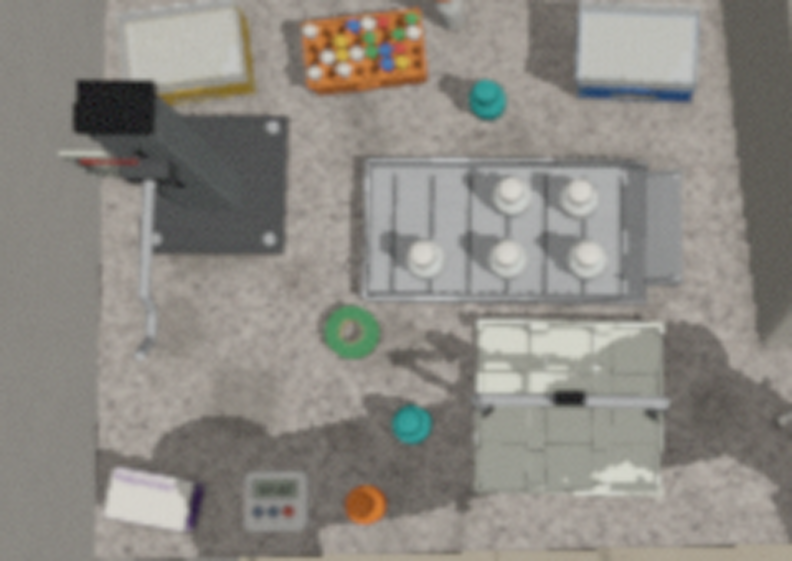

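The top crop shows five white bottles in the tray, at crop (424,255), (506,255), (588,258), (510,193) and (580,195). The two turquoise and one orange bottle outside the tray are look-alikes, so I leave them. The carrier is at (475–665, 318–495) with its block at (569,398). The stand is at upper left, with its hook tip near (140,350).

```bash
python3 - <<'E'
from h import *
np.set_printoptions(precision=3,suppress=True)
get_image("top")
P=lambda u,v,z:at_z("top",110+u/3.3,120+v/3.3,z)
for n,u,v,z in[("b",424,253,.065),("b",506,253,.065),("b",588,256,.065),("b",512,190,.065),("b",580,192,.065),
 ("block",569,398,.2),("barL",480,402,.145),("barR",668,404,.145),("base",476,492,.035),("base",662,494,.035),("base",476,320,.035),("base",664,320,.035),
 ("standcorner",287,117,.005),("standcorner",285,253,.005),("bolt",270,239,.01),("bolt",156,239,.01),("bolt",272,128,.01),("coltop",78,82,.36),("coltop",153,82,.36),("coltop",153,133,.36),("hooktip",142,352,.255),("hook",150,300,.25),
 ("turq",411,422,.06),("turq2",487,92,.06),("orange",364,502,.06),("tape",351,331,.02),("timer",275,500,.02),("trayTL",366,158,.03),("trayTR",645,160,.03),("trayBL",362,298,.03),("analyser",735,100,.0),("analyser",765,330,.0)]:
    print(n,P(u,v,z))
for q in("bottle1_mid","hook_seat","scale"):
  for c in("top","scene"): print(q,c,[(np.round(r["rect"]),round(r["p"],2)) for r in recognise(q,c)][:8])
E
```

```text
b [0.627 0.103 0.065]
b [0.625 0.021 0.065]
b [ 0.62  -0.062  0.065]
b [0.69  0.013 0.065]
b [ 0.686 -0.056  0.065]
block [ 0.469 -0.039  0.2  ]
barL [0.471 0.045 0.145]
barR [ 0.465 -0.132  0.145]
base [0.387 0.056 0.035]
base [ 0.381 -0.131  0.035]
base [0.562 0.054 0.035]
base [ 0.557 -0.139  0.035]
standcorner [0.787 0.253 0.005]
standcorner [0.641 0.255 0.005]
bolt [0.655 0.27  0.01 ]
bolt [0.658 0.389 0.01 ]
bolt [0.775 0.268 0.01 ]
coltop [0.727 0.357 0.36 ]
coltop [0.725 0.296 0.36 ]
coltop [0.682 0.295 0.36 ]
hooktip [0.514 0.331 0.255]
hook [0.56  0.327 0.25 ]
turq [0.458 0.118 0.06 ]
turq2 [0.794 0.037 0.06 ]
orange [0.38  0.165 0.06 ]
tape [0.555 0.184 0.02 ]
timer [0.384 0.261 0.02 ]
trayTL [0.735 0.166 0.03 ]
trayTR [ 0.726 -0.125  0.03 ]
trayBL [0.588 0.171 0.03 ]
analyser [ 0.796 -0.225  0.   ]
analyser [ 0.548 -0.246  0.   ]
bottle1_mid top [(array([235., 192., 246., 207.]), 0.4), (array([253., 217., 312., 271.]), 0.38)]
bottle1_mid scene [(array([252., 215., 266., 234.]), 0.73), (array([275., 226., 288., 243.]), 0.15)]
hook_seat top []
hook_seat scene [(array([178., 124., 233., 155.]), 0.56), (array([202., 203., 299., 307.]), 0.47)]
scale top [(array([146., 166., 165., 229.]), 0.7), (array([133., 144., 196., 228.]), 0.33)]
scale scene [(array([180., 126., 232., 154.]), 0.8)]
```

View pics/top0.png

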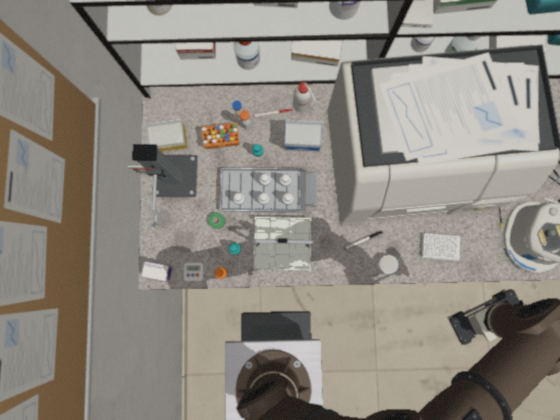

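The full top picture shows the path. The analyser front runs along row ~215 right of col 345, and a cup stands at (388,263). I'll swing round at about 0.45 m radius, high up.

Request:
apply_moves --motion '[{"x": 2,"y": 5,"z": 5,"yaw": -5},{"x": 4,"y": 11,"z": 10,"yaw": -12},{"x": 6,"y": 17,"z": 10,"yaw": -18},{"x": 8,"y": 23,"z": 10,"yaw": -25.6},{"x": 10,"y": 29,"z": 10,"yaw": -25.6},{"x": 13,"y": 35,"z": 10,"yaw": -25.6},{"x": 15,"y": 41,"z": 10,"yaw": -25.6},{"x": 17,"y": 47,"z": 10,"yaw": -25.6},{"x": 19,"y": 53,"z": 10,"yaw": -25.6},{"x": 22,"y": 58,"z": 10,"yaw": -25.6}]'

```text
schema error: expected keys x, y, z, yaw, hand
```

Request:
apply_moves --motion '[{"x": 4,"z": 0},{"x": 8,"z": -3},{"x": 8,"z": -3},{"x": 8,"z": -3}]'

```text
schema error: expected keys x, y, z, yaw, hand
```

```bash
python3 - <<'E'
from h import *
np.set_printoptions(precision=3,suppress=True)
s=observe();print(s["clock"],s["position"],s["ee_rot"])
M=camera_model("wrist");im=get_image("wrist");cv2.imwrite("pics/w1.png",im)
for r in recognise("bottle0_mid","wrist"):
    l,t,R,b=r["rect"];print(np.round(r["rect"]),round(r["p"],2))
for r in recognise("scale","wrist"): print("scale",np.round(r["rect"]),round(r["p"],2))
E
```

```text
0.9 [ 0.25  -0.573  0.227] [ 3.075  0.642 -0.   ]
```

View pics/w1.png

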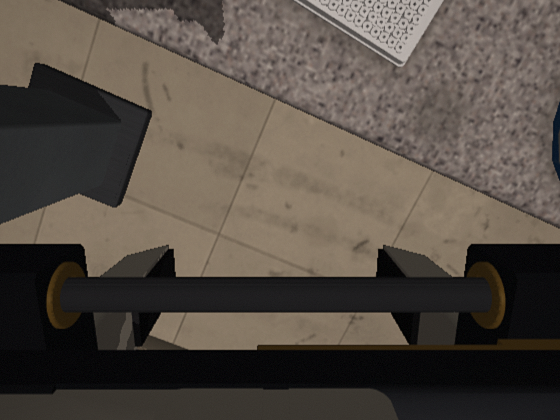

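The moves were refused because every row needs all five keys. The wrist picture only shows the start view: cart, floor and keyboard.

Request:
apply_moves --motion '[{"x": 2,"y": 5,"z": 5,"yaw": -5,"hand": 0.4},{"x": 4,"y": 11,"z": 10,"yaw": -12,"hand": 0.4},{"x": 6,"y": 17,"z": 10,"yaw": -18,"hand": 0.4},{"x": 8,"y": 23,"z": 10,"yaw": -25.6,"hand": 0.4},{"x": 10,"y": 29,"z": 10,"yaw": -25.6,"hand": 0.4},{"x": 13,"y": 35,"z": 10,"yaw": -25.6,"hand": 0.4},{"x": 15,"y": 41,"z": 10,"yaw": -25.6,"hand": 0.4},{"x": 17,"y": 47,"z": 10,"yaw": -25.6,"hand": 0.4},{"x": 19,"y": 53,"z": 10,"yaw": -25.6,"hand": 0.4},{"x": 22,"y": 58,"z": 10,"yaw": -25.6,"hand": 0.4}]'

```text
clock: 2.3
position: [0.4577, -0.0161, 0.3273]
ee_rot: [3.141, -0.056, 0.002]
force: [1.2, -0.9, -0.0]
width: 0.701
gripper_force: 0.0
```

Request:
apply_moves --motion '[{"x": 4,"y": 0,"z": 0,"yaw": 0,"hand": 0.4},{"x": 8,"y": 0,"z": -3,"yaw": 0,"hand": 0.4},{"x": 8,"y": 0,"z": -3,"yaw": 0,"hand": 0.4},{"x": 8,"y": 0,"z": -3,"yaw": 0,"hand": 0.4},{"x": 8,"y": 0,"z": -3,"yaw": 0,"hand": 0.4},{"x": 8,"y": 0,"z": -3,"yaw": 0,"hand": 0.4}]'

```text
clock: 3.05
position: [0.5373, -0.0181, 0.2978]
ee_rot: [3.141, -0.055, 0.003]
force: [0.5, -0.6, -0.1]
width: 0.703
gripper_force: 0.0
```

```bash
python3 - <<'E'
from h import *
np.set_printoptions(precision=3,suppress=True)
s=observe();print(s["clock"],s["position"],s["ee_rot"],s["width"])
M=camera_model("wrist");im=get_image("wrist");cv2.imwrite("pics/w2.png",im)
for q in("bottle0_mid","scale"):
  for r in recognise(q,"wrist"):
    print(q,np.round(r["rect"]),round(r["p"],2))
E
```

```text
3.05 [ 0.537 -0.018  0.298] [ 3.141 -0.055  0.003] 0.7030832792641694
scale [290.  11. 325.  56.] 0.29
```

View pics/w2.png

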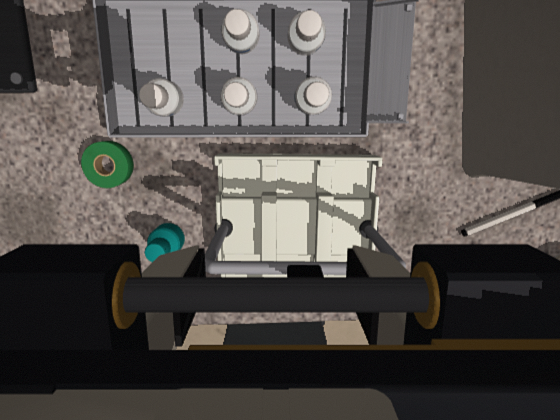

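The wrist view shows five white-capped bottles, caps at (151,95), (236,94), (316,93), (237,23) and (309,22). The carrier's far edge is at row 157, cols 215–382, and one turquoise look-alike is at (163,243). The tray bottles are the ones meant: white caps and inside the tray.

```bash
python3 - <<'E'
from h import *
np.set_printoptions(precision=4,suppress=True)
for u,v,z in[(151,95,.065),(236,94,.065),(316,93,.065),(237,22,.065),(309,21,.065),(215,157,.035),(382,158,.035),(228,226,.145),(368,228,.145),(209,268,.145),(303,272,.201)]: print(u,v,at_z("wrist",u,v,z))
E
```

```text
151 95 [0.6291 0.1036 0.065 ]
236 94 [0.6271 0.0185 0.065 ]
316 93 [ 0.6253 -0.0616  0.065 ]
237 22 [0.6928 0.0135 0.065 ]
309 21 [ 0.6913 -0.0554  0.065 ]
215 157 [0.5622 0.0491 0.035 ]
382 158 [ 0.5546 -0.1385  0.035 ]
228 226 [0.5132 0.0242 0.145 ]
368 228 [ 0.5072 -0.0975  0.145 ]
209 268 [0.4747 0.0439 0.145 ]
303 272 [ 0.4924 -0.0366  0.201 ]
```

Request:
apply_moves --newtons 25 --motion '[{"x": 4,"y": 1.6,"z": -3,"yaw": 0,"hand": 0.26},{"x": 9,"y": 3.65,"z": -8,"yaw": 0,"hand": 0.26},{"x": 9,"y": 3.65,"z": -13,"yaw": 0,"hand": 0.26},{"x": 9,"y": 3.65,"z": -18,"yaw": 0,"hand": 0.26},{"x": 9,"y": 3.65,"z": -18,"yaw": 0,"hand": 0.26},{"x": 9,"y": 3.65,"z": -18,"yaw": 0,"hand": 0.26}]'

```text
clock: 3.95
position: [0.6287, 0.0187, 0.1189]
ee_rot: [-3.141, 0.055, -0.004]
force: [-0.2, -0.1, 0.7]
width: 0.626
gripper_force: 0.0
```

```bash
python3 - <<'E'
from h import *
np.set_printoptions(precision=4,suppress=True)
s=observe();print(s["joints"],s["position"],s["width"])
im=get_image("wrist");cv2.imwrite("pics/w3.png",im)
print(proj("wrist",[.6271,.0185,.065]),proj("wrist",[.53,-.0428,.035]), proj("wrist",s["position"]))
E
```

```text
[ 0.1027  0.5659 -0.3234  1.6656  0.2124  0.9422 -1.9047] [0.6287 0.0187 0.1189] 0.6259675380083133
[276.368  235.1042] [363.4686 344.9375] [276.1861 267.7825]
```

View pics/w3.png

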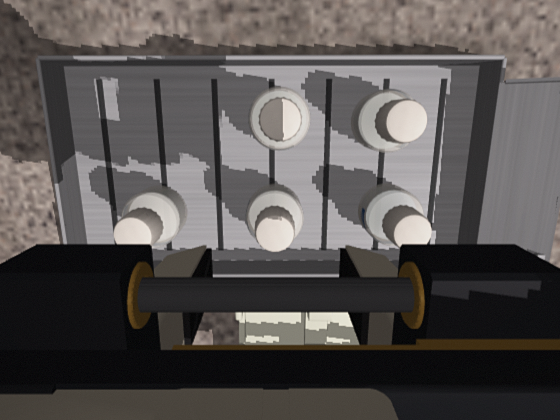

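Bottle A's cap is at (275,233), against a prediction of (276,235), so it lies between the fingers. I descend and grasp.

Request:
apply_moves --newtons 25 --motion '[{"x": 0,"y": 0,"z": -5,"yaw": 0,"hand": 0.26},{"x": 0,"y": 0,"z": -8.5,"yaw": 0,"hand": 0.26},{"x": 0,"y": 0,"z": -10.6,"yaw": 0,"hand": 0.26},{"x": 0,"y": 0,"z": -10.6,"yaw": 0,"hand": 0.26},{"x": 0,"y": 0,"z": -10.6,"yaw": 0,"hand": -0.5},{"x": 0,"y": 0,"z": -10.6,"yaw": 0,"hand": -0.5},{"x": 0,"y": 0,"z": -10.6,"yaw": 0,"hand": -0.5},{"x": 0,"y": 0,"z": -10.6,"yaw": 0,"hand": -0.5}]'

```text
clock: 5.0
position: [0.6287, 0.0187, 0.0124]
ee_rot: [-3.141, 0.055, -0.004]
force: [-1.0, -1.1, 8.2]
width: 0.42
gripper_force: 25.0
```

Request:
apply_moves --motion '[{"x": 0,"y": 0,"z": 4,"yaw": 0,"hand": -0.5},{"x": 0,"y": 0,"z": 9,"yaw": 0,"hand": -0.5},{"x": -4,"y": -2.5,"z": 11,"yaw": 0,"hand": -0.5},{"x": -8,"y": -5,"z": 11,"yaw": 0,"hand": -0.5},{"x": -9.7,"y": -6.1,"z": 9,"yaw": 0,"hand": -0.5},{"x": -9.7,"y": -6.1,"z": 6,"yaw": 0,"hand": -0.5},{"x": -9.7,"y": -6.1,"z": 6,"yaw": 0,"hand": -0.5}]'

```text
clock: 5.88
position: [0.5291, -0.0428, 0.0698]
ee_rot: [3.141, -0.055, -0.005]
force: [0.8, -0.4, 0.3]
width: 0.417
gripper_force: 25.0
```

```bash
python3 - <<'E'
from h import *
np.set_printoptions(precision=4,suppress=True)
s=observe();print(s["position"],s["width"],s["force"])
im=get_image("wrist");cv2.imwrite("pics/w4.png",im)
for p in ([.53,-.0428,.005],[.5584,-.0447,.035],[.5325+.024,.0232+.033,.035],[.5325+.024-.001,-.142,.035],[.5545,-.0107,.035]): print(proj("wrist",p))
E
```

```text
[ 0.5291 -0.0428  0.0698] 0.4172525211506006 [ 0.7932 -0.3766  0.3092]
[276.5603 226.2935]
[278.5218 191.2016]
[ 89.8656 201.0709]
[462.0376 190.3725]
[215.1286 200.5188]
```

View pics/w4.png

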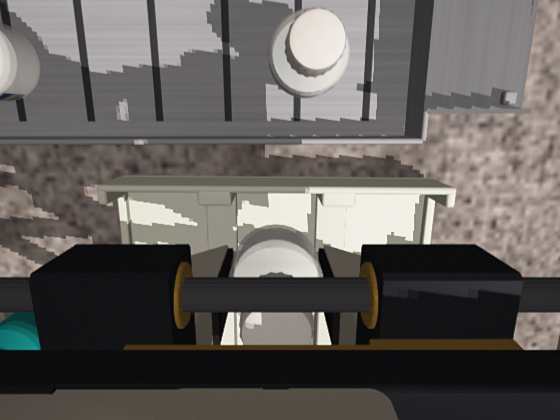

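```bash
python3 - <<'E'
from h import *
np.set_printoptions(precision=4,suppress=True)
for u,v in((277,179),(277,187),(277,192),(98,184),(455,184),(98,203),(455,206),(215,203),(338,203)): print(u,v,at_z("wrist",u,v,.035))
E
```

```text
277 179 [ 0.565  -0.0441  0.035 ]
277 187 [ 0.5607 -0.044   0.035 ]
277 192 [ 0.558  -0.0439  0.035 ]
98 184 [0.5655 0.0504 0.035 ]
455 184 [ 0.5591 -0.138   0.035 ]
98 203 [0.5553 0.052  0.035 ]
455 206 [ 0.5471 -0.139   0.035 ]
215 203 [ 0.5531 -0.0105  0.035 ]
338 203 [ 0.5509 -0.0763  0.035 ]
```

```bash
python3 - <<'E'
import cv2
a=cv2.imread("pics/w4.png"); cv2.imwrite("pics/w4c.png",cv2.resize(a[165:295,90:465],None,fx=2.1,fy=2.1,interpolation=cv2.INTER_CUBIC))
E
```

```text
(no output)
```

View pics/w4c.png

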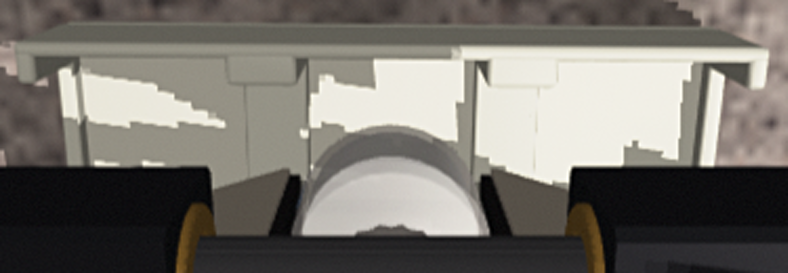

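The crop shows the far wall's outer top edge at row ~187, so the carrier sits about 2 mm further out. The dividers are centred on the bottle at col 277. I correct x by +3.5 mm and lower.

Request:
apply_moves --motion '[{"x": 0.35,"y": 0,"z": 0,"yaw": 0,"hand": -0.5},{"x": 0.35,"y": 0,"z": -2,"yaw": 0,"hand": -0.5},{"x": 0.35,"y": 0,"z": -4,"yaw": 0,"hand": -0.5},{"x": 0.35,"y": 0,"z": -5.4,"yaw": 0,"hand": -0.5},{"x": 0.35,"y": 0,"z": -5.4,"yaw": 0,"hand": -0.5}]'

```text
clock: 6.55
position: [0.534, -0.0423, 0.0164]
ee_rot: [-3.141, 0.055, 0.001]
force: [0.3, 0.8, -1.1]
width: 0.421
gripper_force: 25.0
```

Request:
apply_moves --motion '[{"x": 0,"y": 0,"z": -0.1,"yaw": 0,"hand": 0.03},{"x": 0,"y": 0,"z": -0.1,"yaw": 0,"hand": 0.03},{"x": 0,"y": 0,"z": 0,"yaw": 0,"hand": 0.03},{"x": 0,"y": 0,"z": 4,"yaw": 0,"hand": 0.03},{"x": 0,"y": 0,"z": 9,"yaw": 0,"hand": 0.03},{"x": 3,"y": 4,"z": 11,"yaw": 0,"hand": 0.26},{"x": 6.5,"y": 8.5,"z": 11,"yaw": 0,"hand": 0.26},{"x": 9.5,"y": 13,"z": 11,"yaw": 0,"hand": 0.26},{"x": 9.6,"y": 14.6,"z": 11,"yaw": 0,"hand": 0.26},{"x": 9.6,"y": 14.6,"z": 11,"yaw": 0,"hand": 0.26}]'

```text
clock: 7.8
position: [0.6293, 0.1048, 0.1266]
ee_rot: [-3.141, 0.051, 0.001]
force: [-0.9, 0.3, 0.6]
width: 0.63
gripper_force: 0.0
```

```bash
python3 - <<'E'
from h import *
np.set_printoptions(precision=4,suppress=True)
s=observe();print(s["position"],s["width"],s["force"])
im=get_image("wrist");cv2.imwrite("pics/w5.png",im)
for p in ([.6291,.1036,.065],[.6928,.0135,.065],[.5325,-.0431,.067]): print(proj("wrist",p))
E
```

```text
[0.6293 0.1048 0.1266] 0.6296204854584163 [-0.9328  0.2508  0.6058]
[274.271  228.3529]
[427.7859 116.6062]
[496.8913 359.126 ]
```

View pics/w5.png

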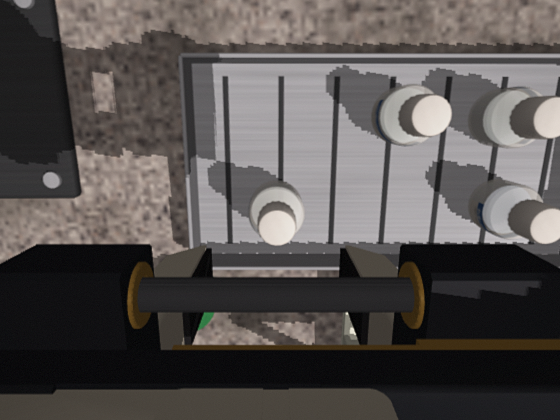

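Bottle B's cap is at (277,222), 3 mm beyond the prediction. I correct for that and grasp.

Request:
apply_moves --motion '[{"x": 0.25,"y": -0.15,"z": -4,"yaw": 0,"hand": 0.26},{"x": 0.25,"y": -0.15,"z": -9,"yaw": 0,"hand": 0.26},{"x": 0.25,"y": -0.15,"z": -11.4,"yaw": 0,"hand": 0.26},{"x": 0.25,"y": -0.15,"z": -11.4,"yaw": 0,"hand": 0.26},{"x": 0.25,"y": -0.15,"z": -11.4,"yaw": 0,"hand": -0.5},{"x": 0.25,"y": -0.15,"z": -11.4,"yaw": 0,"hand": -0.5},{"x": 0.25,"y": -0.15,"z": -11.4,"yaw": 0,"hand": -0.5}]'

```text
clock: 8.72
position: [0.6336, 0.1021, 0.0143]
ee_rot: [-3.141, 0.055, -0.004]
force: [-0.3, 0.2, 6.9]
width: 0.42
gripper_force: 25.0
```

Request:
apply_moves --motion '[{"x": 0,"y": 0,"z": 4,"yaw": 0,"hand": -0.5},{"x": 0,"y": 0,"z": 9,"yaw": 0,"hand": -0.5},{"x": -4,"y": -3,"z": 11,"yaw": 0,"hand": -0.5},{"x": -8,"y": -6,"z": 11,"yaw": 0,"hand": -0.5},{"x": -9.7,"y": -8,"z": 10,"yaw": 0,"hand": -0.5},{"x": -9.7,"y": -8,"z": 7,"yaw": 0,"hand": -0.5},{"x": -9.7,"y": -8,"z": 7,"yaw": 0,"hand": -0.5}]'

```text
clock: 9.6
position: [0.5341, 0.0215, 0.0818]
ee_rot: [3.14, -0.056, -0.005]
force: [0.2, 0.2, -0.8]
width: 0.42
gripper_force: 25.0
```

Request:
apply_moves --motion '[{"x": 0,"y": 0.15,"z": -2.5,"yaw": 0,"hand": -0.5},{"x": 0,"y": 0.15,"z": -4.5,"yaw": 0,"hand": -0.5},{"x": 0,"y": 0.15,"z": -6.4,"yaw": 0,"hand": -0.5},{"x": 0,"y": 0.15,"z": -6.4,"yaw": 0,"hand": -0.5},{"x": 0,"y": 0.15,"z": -6.5,"yaw": 0,"hand": -0.5}]'

```text
clock: 10.22
position: [0.5365, 0.024, 0.0189]
ee_rot: [-3.141, 0.054, -0.002]
force: [-0.6, -0.0, -0.3]
width: 0.419
gripper_force: 25.0
```

Request:
apply_moves --motion '[{"x": 0,"y": 0,"z": -0.2,"yaw": 0,"hand": -0.5},{"x": 0,"y": 0,"z": -0.2,"yaw": 0,"hand": 0.03},{"x": 0,"y": 0,"z": -0.2,"yaw": 0,"hand": 0.03},{"x": 0,"y": 0,"z": 3.5,"yaw": 0,"hand": 0.03},{"x": 0,"y": 0,"z": 8.5,"yaw": 0,"hand": 0.03},{"x": 3,"y": -3,"z": 10.5,"yaw": 0,"hand": 0.26},{"x": 6.5,"y": -6,"z": 10.5,"yaw": 0,"hand": 0.26},{"x": 9.1,"y": -8.5,"z": 10.5,"yaw": 0,"hand": 0.26},{"x": 9.1,"y": -8.5,"z": 10.5,"yaw": 0,"hand": 0.26}]'

```text
clock: 11.35
position: [0.6279, -0.0646, 0.1225]
ee_rot: [3.14, -0.062, 0.001]
force: [-0.4, -0.2, -0.4]
width: 0.627
gripper_force: 0.0
```

```bash
cat > look.py <<'E'
from h import *
import sys
np.set_printoptions(precision=4,suppress=True)
s=observe();print(s["clock"],s["position"],s["width"],s["joints"][6])
im=get_image("wrist");cv2.imwrite("pics/"+sys.argv[1]+".png",im)
for r in recognise("bottle0_mid","wrist")+recognise("bottle3_mid","wrist"):print("net",np.round(r["rect"]),round(r["p"],2))
# warm white caps: low saturation, bright
hsv=cv2.cvtColor(im,cv2.COLOR_BGR2HSV); b,g,r=[im[...,i].astype(int) for i in range(3)]
m=((hsv[...,2]>110)&(r-b>8)&(r-b<60)).astype(np.uint8); m[245:]=0
m=cv2.morphologyEx(m,cv2.MORPH_OPEN,np.ones((7,7)))
n,l,st,c=cv2.connectedComponentsWithStats(m)
for i in range(1,n):
    if 300<st[i,4]<4000: print(st[i],at_z("wrist",*(st[i,:2]+st[i,2:4]/2),.065))
E
python3 look.py w6
```

```text
11.35 [ 0.6279 -0.0646  0.1225] 0.6271105040182814 -1.7800001807397858
net [111.  93. 191. 154.] 0.91
[ 99   0  46  14 551] [0.7506 0.016  0.065 ]
[ 112  104   39   43 1367] [0.6902 0.0189 0.065 ]
[ 236  105   42   41 1342] [ 0.6878 -0.0519  0.065 ]
[ 254  217   41   28 1006] [ 0.6252 -0.0596  0.065 ]
```

Request:
apply_moves --motion '[{"x": -0.35,"y": 0.45,"z": -3,"yaw": 0,"hand": 0.26},{"x": -0.35,"y": 0.45,"z": -8,"yaw": 0,"hand": 0.26},{"x": -0.35,"y": 0.45,"z": -11,"yaw": 0,"hand": 0.26},{"x": -0.35,"y": 0.45,"z": -11.05,"yaw": 0,"hand": 0.26},{"x": -0.35,"y": 0.45,"z": -11.05,"yaw": 0,"hand": -0.5},{"x": -0.35,"y": 0.45,"z": -11.05,"yaw": 0,"hand": -0.5},{"x": -0.35,"y": 0.45,"z": -11.05,"yaw": 0,"hand": -0.5},{"x": -0.35,"y": 0.45,"z": -11.05,"yaw": 0,"hand": -0.5}]'

```text
clock: 12.5
position: [0.6241, -0.057, 0.0139]
ee_rot: [3.141, -0.055, 0.004]
force: [-1.9, 0.5, 8.2]
width: 0.421
gripper_force: 25.0
```

Request:
apply_moves --motion '[{"x": 0,"y": 0,"z": 4,"yaw": 0,"hand": -0.5},{"x": 0,"y": 0,"z": 9,"yaw": 0,"hand": -0.5},{"x": -4,"y": -2,"z": 11,"yaw": 0,"hand": -0.5},{"x": -8,"y": -4,"z": 11,"yaw": 0,"hand": -0.5},{"x": -9.3,"y": -5.0,"z": 10,"yaw": 0,"hand": -0.5},{"x": -9.3,"y": -5.0,"z": 7,"yaw": 0,"hand": -0.5},{"x": -9.3,"y": -5.0,"z": 7,"yaw": 0,"hand": -0.5},{"x": -9.3,"y": -5.0,"z": 7,"yaw": 0,"hand": -0.5}]'

```text
clock: 13.5
position: [0.5308, -0.1065, 0.0827]
ee_rot: [-3.141, 0.054, -0.001]
force: [1.1, -0.0, 0.2]
width: 0.42
gripper_force: 25.0
```

```bash
python3 look.py w7
```

```text
13.5 [ 0.5308 -0.1065  0.0827] 0.42020103290482114 -1.722758176087295
net [  0. 177. 332. 349.] 0.71
net [  1. 179. 332. 349.] 0.64
[  39  188  125   56 3154] [ 0.5533 -0.0219  0.065 ]
[ 141  189   53   40 1040] [ 0.5557 -0.0546  0.065 ]
[ 53 212  37  31 680] [ 0.548  -0.0062  0.065 ]
```

View pics/w7.png

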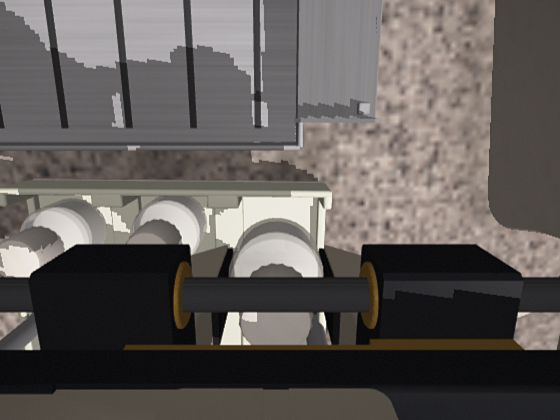

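The picture shows two bottles upright in their wells and bottle C centred over its well (277 against ~279). I lower it and release.

Request:
apply_moves --motion '[{"x": 0,"y": -0.1,"z": -2.5,"yaw": 0,"hand": -0.5},{"x": 0,"y": -0.1,"z": -4.7,"yaw": 0,"hand": -0.5},{"x": 0,"y": -0.1,"z": -6.5,"yaw": 0,"hand": -0.5},{"x": 0,"y": -0.1,"z": -6.7,"yaw": 0,"hand": -0.5},{"x": 0,"y": -0.1,"z": -6.7,"yaw": 0,"hand": -0.5},{"x": 0,"y": -0.1,"z": -6.7,"yaw": 0,"hand": 0.03},{"x": 0,"y": -0.1,"z": -6.7,"yaw": 0,"hand": 0.03},{"x": 0,"y": -0.1,"z": -3,"yaw": 0,"hand": 0.03},{"x": 0,"y": -0.1,"z": 2,"yaw": 0,"hand": 0.03},{"x": 0,"y": -0.1,"z": 4,"yaw": 0,"hand": 0.03}]'

```text
clock: 14.9
position: [0.5315, -0.108, 0.1252]
ee_rot: [3.141, -0.055, 0.006]
force: [0.3, 0.5, -0.2]
width: 0.514
gripper_force: 0.0
```

Request:
apply_moves --motion '[{"x": 2,"y": 2,"z": 4,"yaw": 0,"hand": 0.26},{"x": 5,"y": 5,"z": 8,"yaw": 10,"hand": 0.26},{"x": 9,"y": 8,"z": 10,"yaw": 20,"hand": 0.26},{"x": 13,"y": 11,"z": 12,"yaw": 30,"hand": 0.26},{"x": 16,"y": 12.3,"z": 12,"yaw": 40,"hand": 0.26},{"x": 16,"y": 12.3,"z": 12,"yaw": 50,"hand": 0.26},{"x": 16,"y": 12.3,"z": 12,"yaw": 60,"hand": 0.26},{"x": 16,"y": 12.3,"z": 12,"yaw": 70,"hand": 0.26},{"x": 16,"y": 12.3,"z": 12,"yaw": 80,"hand": 0.26},{"x": 16,"y": 12.3,"z": 12,"yaw": 90,"hand": 0.26}]'

```text
clock: 16.15
position: [0.6899, 0.0149, 0.2423]
ee_rot: [2.254, 2.189, -0.0]
force: [0.1, -1.0, -0.5]
width: 0.634
gripper_force: 0.0
```

Request:
apply_moves --motion '[{"x": 0,"y": 0,"z": 0,"yaw": 10,"hand": 0.26},{"x": 0,"y": 0,"z": 0,"yaw": 20,"hand": 0.26},{"x": 0,"y": 0,"z": 0,"yaw": 30,"hand": 0.26},{"x": 0,"y": 0,"z": 0,"yaw": 40,"hand": 0.26},{"x": 0,"y": 0,"z": 0,"yaw": 50,"hand": 0.26},{"x": 0,"y": 0,"z": 0,"yaw": 60,"hand": 0.26},{"x": 0,"y": 0,"z": 0,"yaw": 70,"hand": 0.26},{"x": 0,"y": 0,"z": 0,"yaw": 80,"hand": 0.26},{"x": 0,"y": 0,"z": 0,"yaw": 90,"hand": 0.26},{"x": 0,"y": 0,"z": 0,"yaw": 90,"hand": 0.26}]'

```text
clock: 17.4
position: [0.69, 0.0148, 0.242]
ee_rot: [-0.057, -3.141, -0.001]
force: [-0.7, -0.1, -0.9]
width: 0.63
gripper_force: 0.0
```

```bash
python3 look.py w8; python3 -c "
from h import *
print(observe()['ee_rot'],observe()['joints'])
for p in ([.692,.0155,.065],[.690,-.054,.065]): print(proj('wrist',p))"
```

```text
17.4 [0.69   0.0148 0.242 ] 0.6295008700316899 0.9679310825966176
net [256. 164. 293. 210.] 0.91
[ 151    0   61   47 1533] [ 0.5463 -0.0567  0.065 ]
[225   0  28  48 937] [ 0.5485 -0.0094  0.065 ]
[265   0  28  15 348] [0.5374 0.024  0.065 ]
[254  17  49  31 725] [0.5561 0.0229 0.065 ]
[ 332   22   84   51 1755] [0.5707 0.1022 0.065 ]
[187 180  24  27 525] [ 0.6891 -0.055   0.065 ]
[262 181  25  27 558] [0.6927 0.0143 0.065 ]
[346 227  58  18 889] [0.7363 0.1077 0.065 ]
[ 161  228   77   17 1131] [ 0.7305 -0.0582  0.065 ]
[292 228  37  17 451] [0.7345 0.0468 0.065 ]
[-6.08817684e-02 -3.14097388e+00  3.52073230e-05] [ 0.45561412  0.7523519  -1.06540722  1.31115521  0.64755098  1.43812361
  0.96563484]
[275.78412029 193.69407869]
[200.14715605 194.39054699]
```

View pics/w8.png

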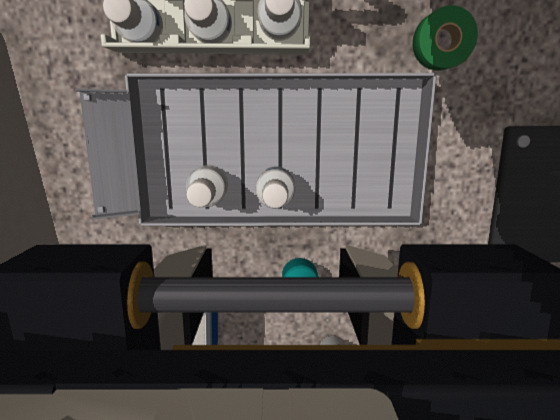

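All three bottles stand upright in the far row. D's cap is at (274,194) and E's at (199,193), as predicted. I grasp D with a narrower opening.

Request:
apply_moves --motion '[{"x": 0.2,"y": 0,"z": -5,"yaw": 0,"hand": 0.1},{"x": 0.2,"y": 0,"z": -10,"yaw": 0,"hand": 0.1},{"x": 0.2,"y": 0,"z": -15,"yaw": 0,"hand": 0.1},{"x": 0.2,"y": 0,"z": -19,"yaw": 0,"hand": 0.1},{"x": 0.2,"y": 0,"z": -22,"yaw": 0,"hand": 0.1},{"x": 0.2,"y": 0,"z": -22.9,"yaw": 0,"hand": 0.1},{"x": 0.2,"y": 0,"z": -22.9,"yaw": 0,"hand": -0.5},{"x": 0.2,"y": 0,"z": -22.9,"yaw": 0,"hand": -0.5},{"x": 0.2,"y": 0,"z": -22.9,"yaw": 0,"hand": -0.5}]'

```text
clock: 18.68
position: [0.6928, 0.0152, 0.0146]
ee_rot: [0.056, 3.139, 0.0]
force: [0.8, 0.2, 3.2]
width: 0.419
gripper_force: 25.0
```

Request:
apply_moves --motion '[{"x": 0,"y": 0,"z": 4,"yaw": 0,"hand": -0.5},{"x": 0,"y": 0,"z": 10,"yaw": 0,"hand": -0.5},{"x": -2,"y": 0,"z": 16,"yaw": 0,"hand": -0.5},{"x": -5,"y": 0,"z": 21,"yaw": 0,"hand": -0.5},{"x": -9,"y": 0.5,"z": 25,"yaw": 0,"hand": -0.5},{"x": -14,"y": 1,"z": 26,"yaw": 0,"hand": -0.5},{"x": -19,"y": 1.2,"z": 26,"yaw": 0,"hand": -0.5},{"x": -24,"y": 1.2,"z": 26,"yaw": 0,"hand": -0.5},{"x": -27.8,"y": 1.2,"z": 26,"yaw": 0,"hand": -0.5},{"x": -27.8,"y": 1.2,"z": 26,"yaw": 0,"hand": -0.5}]'

```text
clock: 19.92
position: [0.4119, 0.0269, 0.2737]
ee_rot: [0.055, 3.14, -0.008]
force: [1.2, -1.7, 0.7]
width: 0.419
gripper_force: 25.0
```

Now down to just above the well, then a look.

Request:
apply_moves --motion '[{"x": 0.1,"y": 0,"z": -5,"yaw": 0,"hand": -0.5},{"x": 0.1,"y": 0,"z": -10,"yaw": 0,"hand": -0.5},{"x": 0.1,"y": 0,"z": -15,"yaw": 0,"hand": -0.5},{"x": 0.1,"y": 0,"z": -19,"yaw": 0,"hand": -0.5},{"x": 0.1,"y": 0,"z": -19,"yaw": 0,"hand": -0.5},{"x": 0.1,"y": 0,"z": -19,"yaw": 0,"hand": -0.5}]'

```text
clock: 20.68
position: [0.4164, 0.0278, 0.0845]
ee_rot: [0.054, 3.14, 0.001]
force: [-0.3, -0.6, 0.0]
width: 0.417
gripper_force: 25.0
```

```bash
python3 look.py w9; python3 -c "
from h import *
a=cv2.imread('pics/w9.png');cv2.imwrite('pics/w9c.png',a[100:360])
print(observe()['force'])"
```

```text
20.675 [0.4164 0.0278 0.0845] 0.41737583406470397 0.7399784546700817
net [229. 224. 321. 346.] 0.56
[   0  195   37   50 1093] [ 0.395  -0.0993  0.065 ]
[ 0.27243195 -0.20799132 -0.07630882]
```

View pics/w9c.png

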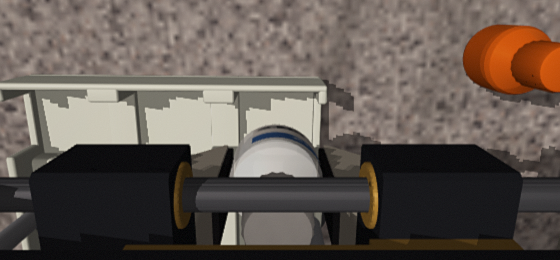

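```bash
python3 -c "
from h import *
for u,v in((277,187),(277,192),(60,186),(240,215),(319,215)): print(at_z('wrist',u,v,.035))
print(proj('wrist',[.4748-.088,.02,.035]))"
```

```text
[0.38859961 0.02934071 0.035     ]
[0.39148391 0.02924228 0.035     ]
[ 0.3837092  -0.09343538  0.035     ]
[0.40426099 0.0074213  0.035     ]
[0.40586292 0.05302502 0.035     ]
[260.38487921 184.43927493]
```

Request:
apply_moves --motion '[{"x": 0,"y": 0.1,"z": -2.5,"yaw": 0,"hand": -0.5},{"x": 0,"y": 0.1,"z": -4.7,"yaw": 0,"hand": -0.5},{"x": 0,"y": 0.1,"z": -6.5,"yaw": 0,"hand": -0.5},{"x": 0,"y": 0.1,"z": -6.7,"yaw": 0,"hand": -0.5},{"x": 0,"y": 0.1,"z": -6.7,"yaw": 0,"hand": -0.5},{"x": 0,"y": 0.1,"z": -6.7,"yaw": 0,"hand": 0.03},{"x": 0,"y": 0.1,"z": -6.7,"yaw": 0,"hand": 0.03},{"x": 0,"y": 0.1,"z": -3,"yaw": 0,"hand": 0.03},{"x": 0,"y": 0.1,"z": 2,"yaw": 0,"hand": 0.03},{"x": 0,"y": 0.1,"z": 7,"yaw": 0,"hand": 0.03}]'

```text
clock: 22.08
position: [0.4146, 0.0282, 0.1548]
ee_rot: [-0.054, -3.14, -0.001]
force: [1.0, -1.2, 1.1]
width: 0.514
gripper_force: 0.0
```

Request:
apply_moves --motion '[{"x": 0,"y": 0,"z": 5,"yaw": 0,"hand": 0.26},{"x": 0,"y": 0,"z": 9,"yaw": 0,"hand": 0.26},{"x": 4,"y": -1.5,"z": 10,"yaw": 0,"hand": 0.26},{"x": 9,"y": -3,"z": 10,"yaw": 0,"hand": 0.26},{"x": 14,"y": -4.5,"z": 10,"yaw": 0,"hand": 0.26},{"x": 19,"y": -6,"z": 10,"yaw": 0,"hand": 0.26},{"x": 24,"y": -7.5,"z": 8,"yaw": 0,"hand": 0.26},{"x": 27.5,"y": -8.2,"z": 4,"yaw": 0,"hand": 0.26},{"x": 27.5,"y": -8.2,"z": 2,"yaw": 0,"hand": 0.26},{"x": 27.5,"y": -8.2,"z": 2,"yaw": 0,"hand": 0.26}]'

```text
clock: 23.32
position: [0.6885, -0.0536, 0.1718]
ee_rot: [-0.054, -3.138, -0.001]
force: [-0.2, 0.2, 0.4]
width: 0.627
gripper_force: 0.0
```

```bash
python3 look.py w10;python3 -c "
from h import *
print(proj('wrist',[.690,-.0545,.065]))"
```

```text
23.325 [ 0.6885 -0.0536  0.1718] 0.6271710950392818 1.0827046550683874
net [259.   1. 312.  28.] 0.38
net [153.   4. 417.  42.] 0.56
[226   0  25  29 653] [ 0.5581 -0.0728  0.065 ]
[252   0  18  29 382] [ 0.5586 -0.0581  0.065 ]
[ 314    0   82   30 1486] [0.561  0.0035 0.065 ]
[ 428   29   75   33 1832] [0.582  0.0775 0.065 ]
[544 138  16  54 569] [0.6642 0.1474 0.065 ]
[256 194  32  34 877] [ 0.6916 -0.0557  0.065 ]
[273.49004521 208.84811769]
```

Request:
apply_moves --motion '[{"x": 0.25,"y": -0.2,"z": -5,"yaw": 0,"hand": 0.2},{"x": 0.25,"y": -0.2,"z": -10,"yaw": 0,"hand": 0.2},{"x": 0.25,"y": -0.2,"z": -14,"yaw": 0,"hand": 0.2},{"x": 0.25,"y": -0.2,"z": -15.8,"yaw": 0,"hand": 0.2},{"x": 0.25,"y": -0.2,"z": -15.8,"yaw": 0,"hand": -0.5},{"x": 0.25,"y": -0.2,"z": -15.8,"yaw": 0,"hand": -0.5},{"x": 0.25,"y": -0.2,"z": -15.8,"yaw": 0,"hand": -0.5},{"x": 0.25,"y": -0.2,"z": -15.8,"yaw": 0,"hand": -0.5}]'

```text
clock: 24.48
position: [0.6939, -0.0557, 0.0176]
ee_rot: [0.055, 3.138, 0.0]
force: [-0.8, 0.4, 7.0]
width: 0.421
gripper_force: 25.0
```

Request:
apply_moves --motion '[{"x": 0,"y": 0,"z": 4,"yaw": 0,"hand": -0.5},{"x": 0,"y": 0,"z": 10,"yaw": 0,"hand": -0.5},{"x": -2,"y": 0,"z": 16,"yaw": 0,"hand": -0.5},{"x": -5,"y": 0,"z": 21,"yaw": 0,"hand": -0.5},{"x": -9,"y": -1,"z": 25,"yaw": 0,"hand": -0.5},{"x": -14,"y": -2,"z": 26,"yaw": 0,"hand": -0.5},{"x": -19,"y": -3,"z": 26,"yaw": 0,"hand": -0.5},{"x": -24,"y": -4,"z": 26,"yaw": 0,"hand": -0.5},{"x": -28.1,"y": -4.7,"z": 26,"yaw": 0,"hand": -0.5},{"x": -28.1,"y": -4.7,"z": 26,"yaw": 0,"hand": -0.5}]'

```text
clock: 25.72
position: [0.4091, -0.1042, 0.2756]
ee_rot: [-0.06, -3.14, 0.007]
force: [1.0, -0.4, -0.9]
width: 0.421
gripper_force: 25.0
```

Request:
apply_moves --motion '[{"x": 0,"y": 0,"z": -5,"yaw": 0,"hand": -0.5},{"x": 0,"y": 0,"z": -10,"yaw": 0,"hand": -0.5},{"x": 0,"y": 0,"z": -15,"yaw": 0,"hand": -0.5},{"x": 0,"y": 0,"z": -19,"yaw": 0,"hand": -0.5},{"x": 0,"y": 0,"z": -19,"yaw": 0,"hand": -0.5},{"x": 0,"y": 0,"z": -19,"yaw": 0,"hand": -0.5}]'

```text
clock: 26.48
position: [0.4131, -0.1023, 0.0866]
ee_rot: [0.053, 3.139, 0.0]
force: [0.4, 0.8, -1.3]
width: 0.424
gripper_force: 25.0
```

```bash
python3 look.py w11; python3 -c "
from h import *
a=cv2.imread('pics/w11.png');cv2.imwrite('pics/w11c.png',a[100:360])"
```

```text
26.475 [ 0.4131 -0.1023  0.0866] 0.4237832790032686 1.0668936030643934
net [440. 189. 553. 273.] 0.57
```

View pics/w11c.png

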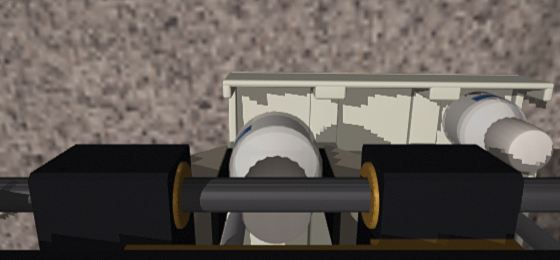

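The crop shows bottle E centred over the corner well (well cols ~240–315, bottle 277), and the bottle in cell0 upright. I lower and release.

Request:
apply_moves --motion '[{"x": -0.05,"y": 0,"z": -2.5,"yaw": 0,"hand": -0.5},{"x": -0.05,"y": 0,"z": -4.7,"yaw": 0,"hand": -0.5},{"x": -0.05,"y": 0,"z": -6.1,"yaw": 0,"hand": -0.5},{"x": -0.05,"y": 0,"z": -6.5,"yaw": 0,"hand": -0.5},{"x": -0.05,"y": 0,"z": -6.6,"yaw": 0,"hand": -0.5},{"x": -0.05,"y": 0,"z": -6.6,"yaw": 0,"hand": 0.03},{"x": -0.05,"y": 0,"z": -6.6,"yaw": 0,"hand": 0.03},{"x": -0.05,"y": 0,"z": -3,"yaw": 0,"hand": 0.03},{"x": -0.05,"y": 0,"z": 2,"yaw": 0,"hand": 0.03},{"x": -0.05,"y": 0,"z": 7,"yaw": 0,"hand": 0.03}]'

```text
clock: 27.88
position: [0.4108, -0.1027, 0.1568]
ee_rot: [-0.054, -3.141, -0.001]
force: [0.1, -1.3, -0.1]
width: 0.515
gripper_force: 0.0
```

Request:
apply_moves --motion '[{"x": 0,"y": 0,"z": 5,"yaw": 0,"hand": 0.3},{"x": 0,"y": 0,"z": 10,"yaw": 0,"hand": 0.3},{"x": 3,"y": 3,"z": 11.5,"yaw": 0,"hand": 0.3},{"x": 6.3,"y": 6.3,"z": 11.5,"yaw": 0,"hand": 0.3},{"x": 6.3,"y": 6.3,"z": 11.5,"yaw": 0,"hand": 0.3},{"x": 6.3,"y": 6.3,"z": 11.5,"yaw": 0,"hand": 0.3}]'

```text
clock: 28.62
position: [0.4735, -0.04, 0.27]
ee_rot: [-0.053, -3.14, 0.0]
force: [0.4, -0.5, -0.3]
width: 0.65
gripper_force: 0.0
```

```bash
python3 -c "
from h import *
print(observe()['position'])
im=get_image('wrist');cv2.imwrite('pics/w12.png',im)
s=get_image('scene');t=get_image('top')
c=cv2.resize(t[130:290,120:340],(560,407));cv2.imwrite('pics/m12.png',np.vstack([im[60:300],np.hstack([cv2.resize(s[90:290,150:350],(360,360)),cv2.resize(t[150:290,120:330],(200,133))[:,:].repeat(1,0) if 0 else np.vstack([cv2.resize(t[160:280,180:320],(200,171)),np.zeros((189,200,3),np.uint8)])])]))
for p in([.4735,-.04,.201],[.4735,-.04,.145]):print(proj('wrist',p))"
```

```text
[ 0.47352182 -0.03997246  0.27003705]
[276.81452878 224.97926685]
[276.63087682 204.8315705 ]
```

View pics/m12.png

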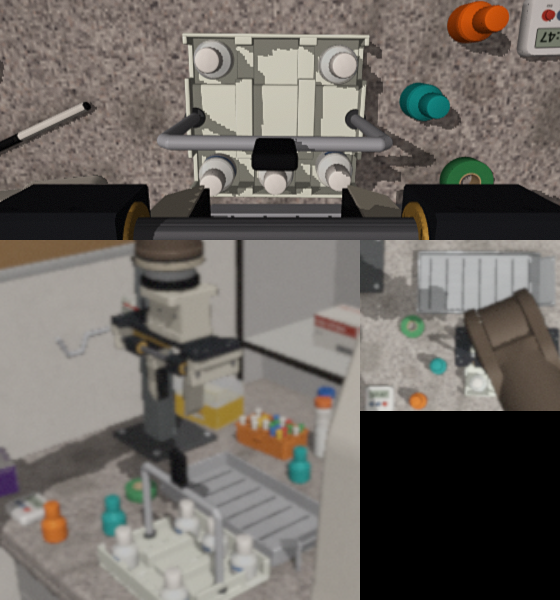

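The composite shows all five bottles upright in the carrier (four corners plus far-middle), the tray empty and the look-alikes untouched. The grip block is at about (275,220). The pictures are used up, so from here I go by numbers.

```bash
python3 -c "
from h import *
im=get_image('wrist');g=im.max(2)
m=(g<45).astype(np.uint8); m[:190]=0;m[243:]=0;m[:,:235]=0;m[:,315:]=0
n,l,st,c=cv2.connectedComponentsWithStats(m)
for i in range(1,n):
  if st[i,4]>80: print(st[i],c[i])
ys=[g[r,276] for r in range(192,240)];print(list(enumerate(map(int,ys),192)))
for v in range(205,236,5):print(v,at_z('wrist',275,v,.201)[:2])
"
```

```text
[ 254  198   46   33 1393] [276.53338119 214.58722182]
[(192, 196), (193, 198), (194, 200), (195, 177), (196, 104), (197, 88), (198, 45), (199, 8), (200, 5), (201, 5), (202, 11), (203, 10), (204, 7), (205, 10), (206, 9), (207, 10), (208, 9), (209, 6), (210, 7), (211, 12), (212, 8), (213, 8), (214, 12), (215, 14), (216, 12), (217, 15), (218, 17), (219, 17), (220, 17), (221, 15), (222, 15), (223, 14), (224, 14), (225, 15), (226, 13), (227, 13), (228, 9), (229, 6), (230, 32), (231, 91), (232, 134), (233, 159), (234, 197), (235, 211), (236, 210), (237, 210), (238, 209), (239, 206)]
205 [ 0.46054265 -0.04066115]
210 [ 0.46377361 -0.04077976]
215 [ 0.46702683 -0.04089918]
220 [ 0.47030256 -0.04101944]
225 [ 0.47360103 -0.04114053]
230 [ 0.47692246 -0.04126246]
235 [ 0.48026712 -0.04138524]
```

Request:
apply_moves --newtons 50 --motion '[{"x": -0.2,"y": 0,"z": -4,"yaw": 0,"hand": 0.3},{"x": -0.2,"y": 0,"z": -8,"yaw": 0,"hand": 0.3},{"x": -0.2,"y": 0,"z": -11,"yaw": 0,"hand": 0.3},{"x": -0.2,"y": 0,"z": -11,"yaw": 0,"hand": 0.0},{"x": -0.2,"y": 0,"z": -11,"yaw": 0,"hand": -0.2},{"x": -0.2,"y": 0,"z": -11,"yaw": 0,"hand": -0.5},{"x": -0.2,"y": 0,"z": -11,"yaw": 0,"hand": -0.8},{"x": -0.2,"y": 0,"z": -11,"yaw": 0,"hand": -0.8},{"x": -0.2,"y": 0,"z": -11,"yaw": 0,"hand": -0.8}]'

```text
clock: 29.95
position: [0.4727, -0.0404, 0.1612]
ee_rot: [0.056, 3.14, -0.001]
force: [-2.0, -2.8, 6.8]
width: 0.324
gripper_force: 50.0
```

```bash
python3 - <<'E'
from h import *
for cam in("scene","top"):
    im=get_image(cam)
    for r in silhouettes("scale",cam)[:2]:
        m=r["mask"];l,t,R,b=[int(x) for x in r["rect"]];print(cam,r["p"],l,t,R,b)
        if r["p"]<.5: continue
        for y in range(max(t-2,0),min(b+3,420)): print(y,''.join('#' if v else '.' for v in m[y,l-2:R+3]))
# top gray around hook tip, initial picture
a=cv2.imread("pics/top0.png").max(2)
print("top0 cols 145..165")
for y in range(196,234,2): print(y,' '.join('%3d'%v for v in a[y,145:166]))
E
```

```text
scene 0.77 209 126 228 141
124 ........................
125 ........................
126 ........................
127 ........................
128 ........................
129 ...............####.....
130 ...............####.....
131 ..............######....
132 ..............######....
133 ..............######....
134 .............#######....
135 .............#######....
136 ...........#########....
137 .........###########....
138 ......#####..#######....
139 ...##............##.....
140 ........................
141 ........................
142 ........................
143 ........................
top0 cols 145..165
196 160 165 165 161 159 159 155 153 168 173 154 114  94  95  94  94  89  88  91  92  91
198 161 163 168 166 163 159 159 151 167 172 162 153 152 155 154 150 138 128 128 133 139
200 164 166 169 171 167 162 160 154 168 171 159 157 157 156 160 160 158 149 147 142 145
202 157 160 169 172 167 169 162 159 172 170 158 160 166 165 164 161 157 150 142 140 139
204 157 160 167 162 158 165 164 160 171 167 155 162 168 167 164 155 150 150 149 148 144
206 158 161 162 160 157 160 160 16
[... 497 characters left out ...]
 160 163 159 156 153 154 155 157 151 154 170 166 147 140 145 143 144 142 145 145 148
220 159 156 156 157 160 162 161 163 157 157 168 166 146 146 145 142 142 143 140 139 139
222 168 164 166 169 173 168 163 157 144 125 131 141 140 147 145 148 140 136 138 140 145
224 170 171 167 163 158 157 149 132 118 118 123 126 134 137 138 140 142 142 141 138 138
226 168 171 170 164 159 155 142 139 134 131 143 152 150 147 148 149 142 139 140 146 145
228 173 167 162 156 156 153 165 172 168 160 158 158 153 151 156 153 156 155 152 152 153
230 168 165 160 159 164 166 162 160 162 162 159 163 166 165 162 158 158 159 158 157 158
232 167 164 157 158 167 168 164 157 155 156 157 159 162 160 164 166 166 161 157 157 165
```

```bash
python3 - <<'E'
from h import *
np.set_printoptions(precision=4,suppress=True)
for u,v,z in((155.5,218.3,.228),(155.5,215,.228),(155.5,222,.228),(153.5,209.5,.255),(152.7,227,.26),(153.5,197,.255)): print(u,v,at_z("top",u,v,z))
a=cv2.imread("pics/top0.png").max(2)
for y in range(174,210,3): print(y,' '.join('%3d'%v for v in a[y,148:164]))
# triangulate tip in scene0: print profile
s=cv2.imread("pics/scene0.png").max(2)
for y in range(138,160,1): print(y,' '.join('%3d'%v for v in s[y,176:236:2]))
for p in([.549,.328,.223],[.549-.030,.328,.255],[.549+.025,.328,.25]): print(proj("scene",p))
E
```

```text
155.5 218.3 [0.5415 0.3324 0.228 ]
155.5 215 [0.5513 0.3325 0.228 ]
155.5 222 [0.5306 0.3322 0.228 ]
153.5 209.5 [0.5639 0.3309 0.255 ]
152.7 227 [0.5128 0.3309 0.26  ]
153.5 197 [0.6005 0.3315 0.255 ]
174  84  63  58  60  58  84 106 111  91  65  53  60  54  55  56  53
177 158 156 155 159 151 146 167 165 134  86  63  70  69  74  72  72
180 163 154 160 164 160 155 168 165 132  96  85  81  76  74  74  75
183 170 171 169 164 161 160 169 159 125  88  81  83  83  84  83  84
186 164 164 157 149 138 159 173 160 119  90  81  83  82  82  81  82
189 164 170 174 162 141 160 172 157 112  89  84  80  81  84  82  80
192 158 153 148 150 141 161 172 165 161 160 137 100  81  84  82  83
195 156 156 158 151 146 165 173 154 109  83  80  83  79  77  81  78
198 166 163 159 159 151 167 172 162 153 152 155 154 150 138 128 128
201 172 170 168 161 159 170 169 156 158 163 164 166 167 165 157 149
204 162 158 165 164 160 171 167 155 162 168 167 164 155 150 150 149
207 156 155 155 156 160 173 164 153 155 155 158 159 159 159 161 162
138 196 195 194 195 195 196 194 195 195 197 196 196 197 196 190 193 185 193 189 18
[... 2005 characters left out ...]
 187 120  81  86 107
155 193 195 194 195 195 187 160 183 188 195 196 195 195 195 195 195 195 196 193 195 196 193 193 196 196 187 121  81  86 106
156 195 193 196 195 196 194 187 193 194 193 196 195 194 195 195 195 195 194 195 195 197 195 194 195 194 188 124  82  86 105
157 196 194 195 195 194 197 196 194 194 193 195 192 194 195 194 194 195 196 195 195 196 194 193 195 195 188 121  86  86 105
158 194 195 194 194 195 196 195 195 194 194 194 195 193 195 196 195 196 195 196 196 195 196 194 195 196 188 119  87  85 105
159 195 195 194 193 194 196 194 196 193 194 195 194 194 196 197 196 194 196 196 195 196 195 196 196 196 187 116  86  85 106
[194.2987 152.0651]
[184.7195 144.5019]
[200.3685 141.8427]
```

Request:
apply_moves --newtons 58 --motion '[{"x": 0,"y": 0,"z": 0.5,"yaw": 0,"hand": -0.8},{"x": 0,"y": 0,"z": 1.5,"yaw": 0,"hand": -0.8},{"x": 0,"y": 0,"z": 3,"yaw": 0,"hand": -0.8},{"x": 0,"y": 0,"z": 5,"yaw": 0,"hand": -0.8},{"x": 0,"y": 0,"z": 7,"yaw": 0,"hand": -0.8},{"x": 0,"y": 0,"z": 9,"yaw": 0.3,"hand": -0.8},{"x": -0.3,"y": 0,"z": 11,"yaw": 0.6,"hand": -0.8},{"x": -0.6,"y": 0,"z": 12.5,"yaw": 1,"hand": -0.8},{"x": -0.8,"y": 0,"z": 13.5,"yaw": 1,"hand": -0.8},{"x": -0.8,"y": 0,"z": 13.5,"yaw": 1,"hand": -0.8}]'

```text
clock: 31.4
position: [0.4642, -0.04, 0.2958]
ee_rot: [0.028, 3.14, -0.001]
force: [-0.4, 0.5, -6.2]
width: 0.321
gripper_force: 58.0
```

Request:
apply_moves --motion '[{"x": 0,"y": 1,"z": 0,"yaw": 0,"hand": -0.8},{"x": 0,"y": 3,"z": 0,"yaw": 0,"hand": -0.8},{"x": 0,"y": 5.5,"z": 0,"yaw": 0,"hand": -0.8},{"x": 0,"y": 8.5,"z": 0,"yaw": 0,"hand": -0.8},{"x": 0,"y": 11.5,"z": 0,"yaw": 0,"hand": -0.8},{"x": 0,"y": 14.5,"z": 0,"yaw": 0,"hand": -0.8},{"x": 0,"y": 17.5,"z": 0,"yaw": 0,"hand": -0.8},{"x": 0,"y": 20.5,"z": 0,"yaw": 0,"hand": -0.8},{"x": 0,"y": 23,"z": 0,"yaw": 0,"hand": -0.8},{"x": 0,"y": 25,"z": 0,"yaw": 0,"hand": -0.8}]'

```text
clock: 32.65
position: [0.4632, 0.2119, 0.2945]
ee_rot: [-0.025, -3.14, -0.001]
force: [-1.2, 0.1, -5.2]
width: 0.326
gripper_force: 58.0
```

Request:
apply_moves --motion '[{"x": 0,"y": 2,"z": 0,"yaw": 0,"hand": -0.8},{"x": 0,"y": 4,"z": 0,"yaw": 0,"hand": -0.8},{"x": 0,"y": 6,"z": 0,"yaw": 0,"hand": -0.8},{"x": 0,"y": 8,"z": 0,"yaw": 0,"hand": -0.8},{"x": 0,"y": 10,"z": 0,"yaw": 0,"hand": -0.8},{"x": 0,"y": 11.5,"z": 0,"yaw": 0,"hand": -0.8},{"x": 0,"y": 12.1,"z": 0,"yaw": 0,"hand": -0.8},{"x": 0,"y": 12.1,"z": 0,"yaw": 0,"hand": -0.8},{"x": 0,"y": 12.1,"z": 0,"yaw": 0,"hand": -0.8}]'

```text
clock: 33.78
position: [0.4643, 0.3302, 0.2951]
ee_rot: [0.029, 3.141, -0.001]
force: [-0.2, -0.1, -6.6]
width: 0.326
gripper_force: 58.0
```

```bash
python3 - <<'E'
from h import *
np.set_printoptions(precision=4,suppress=True)
s=observe();print(s["position"],s["force"],s["joints"]);p=s["position"]
im=get_image("scene");cv2.imwrite("pics/s13.png",im)
# print gray map round hook
g=im.max(2)
print("proj bar",proj("scene",p-[0,0,.0162]),"seat",proj("scene",[.541,.332,.234]))
for y in range(138,158,1): print(y,' '.join('%3d'%v for v in g[y,176:216:2]))
for q in("carrier_grip","scale"):
  print(q,[(np.round(r["rect"]),round(r["p"],2)) for r in recognise(q,"scene")])
t=get_image("top").max(2)
for y in range(196,232,2): print(y,' '.join('%3d'%v for v in t[y,145:166]))
E
```

```text
[0.4643 0.3302 0.2951] [-0.1849 -0.1438 -6.5722] [-0.0028  0.4953 -1.0639  1.5486  0.4394  1.3587  0.4428]
proj bar [167.1534 140.9544] seat [191.0108 148.9866]
138 169 167 165 166 168 169 170 167 167 169 167 169 167 167 163 166 158 167 160 158
139 167 167 167 168 169 168 166 166 167 168 169 169 162 166 155 160 159 158 146 148
140 166 167 168 166 168 165 166 167 167 167 167 168 156 159 161 156 148 149 139 158
141 167 168 167 167 167 164 165 164 166 168 162 166 160 157 147 143 139 162 161 166
142 164 167 166 165 165 163 165 166 167 165 160 163 147 143 134 147 160 168 169 166
143 157 163 159 156 164 164 166 165 165 165 163 157 136 144 157 159 167 167 168 168
144 138 159 144 127 155 165 164 167 165 164 159 151 156 160 166 169 166 168 168 167
145 111 135 138 111 136 163 166 165 164 163 157 148 164 166 166 168 166 168 170 167
146 101 108 126 108 111 158 165 166 165 163 161 157 167 166 167 168 167 164 168 167
147 107 103 110 104 106 154 164 166 164 157 157 157 166 167 168 166 166 165 169 168
148 129 108 111  99 102 136 162 167 166 142 140 153 167 167 168 167 168 166 167 166
149 156 117 111
[... 1768 characters left out ...]
 123 125 125 122 118 117 120 117 117 115 122 114 105 102 104 100 106 109 110 105 103
218 146 144 146 146 148 149 148 149 144 131 125 117 119 138 142 143 144 143 147 165 189
220 144 143 143 147 153 155 151 153 145 131 126 121 120 134 133 140 149 152 156 165 178
222 156 157 159 158 151 141 143 143 132 111 101 110 134 149 155 154 160 170 187 197 195
224 158 144 149 152 152 150 147 128 104  94  99 127 151 157 159 157 152 139 144 180 205
226 148 142 143 136 118 119 119 108  97 106 130 152 159 160 160 160 154 134 127 157 191
228 147 147 147 136 114  90  72  70  62  73  87  94 117 138 151 147 134 109  80  65  64
230 144 147 145 136 113  84  59  52  54  51  50  59  71  86  87  81  74  73  53  50  53
```

Request:
apply_moves --motion '[{"x": 0.5,"y": 0.15,"z": 0,"yaw": 0,"hand": -0.8},{"x": 1.5,"y": 0.15,"z": 0,"yaw": 0,"hand": -0.8},{"x": 2.8,"y": 0.15,"z": 0,"yaw": 0,"hand": -0.8},{"x": 4.1,"y": 0.15,"z": 0,"yaw": 0,"hand": -0.8},{"x": 5.4,"y": 0.15,"z": 0,"yaw": 0,"hand": -0.8},{"x": 6.6,"y": 0.15,"z": 0,"yaw": 0,"hand": -0.8},{"x": 7.4,"y": 0.15,"z": 0,"yaw": 0,"hand": -0.8},{"x": 7.7,"y": 0.15,"z": 0,"yaw": 0,"hand": -0.8},{"x": 7.7,"y": 0.15,"z": 0,"yaw": 0,"hand": -0.8},{"x": 7.7,"y": 0.15,"z": 0,"yaw": 0,"hand": -0.8}]'

```text
clock: 35.22
position: [0.5406, 0.3327, 0.2954]
ee_rot: [-0.027, -3.141, -0.0]
force: [-1.2, -0.1, -5.4]
width: 0.323
gripper_force: 58.0
```

```bash
python3 - <<'E'
from h import *
np.set_printoptions(precision=4,suppress=True)
s=observe();print(s["position"],s["force"],s["joints"][2]);p=s["position"]
g=get_image("scene").max(2)
print("bar",proj("scene",p-[0,0,.0162]),"seat",proj("scene",[.541,.332,.234]),proj("scene",[.541,.332,.223]))
for y in range(126,158,1): print(y,' '.join('%3d'%v for v in g[y,172:220:2]))
for q in("carrier_grip","scale"):
  print(q,[(np.round(r["rect"]),round(r["p"],2)) for r in recognise(q,"scene")])
E
```

```text
[0.5406 0.3327 0.2954] [-1.1518 -0.1081 -5.4419] -1.0127779814657774
bar [189.2282 134.8266] seat [191.0108 148.9866] [191.3758 152.3622]
126 168 167 168 170 148  92  26  32  96 116 118 118 149 168 168 168 169 170 169 170 168 170 166 137
127 168 161 156 160 159  98  34  28  94 115 116 115 147 168 169 168 169 168 170 169 169 171 166 128
128 167 141 122 137 157 109  41  30  92 113 111 105 147 168 168 167 168 168 168 169 169 170 163 126
129 164 114 103 110 136 127  82  30  92 109  99 104 150 170 167 167 169 169 168 170 169 169 163 128
130 164 110  97 102 111 128 118  43  88  98  98 129 161 171 168 171 169 168 167 169 171 168 162 116
131 164 109  95  98 101 110 118  52  75  86 113 158 171 169 169 168 170 167 169 170 169 168 162 133
132 164 114  97 116 103 104  97  49  49  58 132 168 170 170 170 169 170 168 167 171 169 169 166 151
133 163 112 114 151 127 116 101  62  37  37 132 169 170 170 170 170 170 168 170 169 169 168 168 151
134 161 114 119 162 159 142 115  89  60  47 125 167 171 170 169 169 169 167 169 170 169 168 167 150
135 162 121 118 166 168 162 142 112  87  73 111 153 166 169 17
[... 1681 characters left out ...]
 105 108 116 132 151 166 119 130 165 168 168 166 166 168
153 168 167 144 117 154 166 167 137 105 107 114 112 131 134 152 164 118 129 158 170 166 168 168 171
154 170 167 144 110 141 168 168 147 106 125 138 133 140 135 142 155 114 126 138 167 164 167 169 169
155 170 169 145 106 138 169 168 159 131 154 159 138 141 136 128 140 115 131 129 166 161 166 169 167
156 170 169 143 107 141 168 170 168 160 167 164 141 143 143 140 131 120 143 136 166 162 167 172 167
157 171 169 142 109 143 168 168 165 156 161 163 146 151 158 169 142 119 145 138 166 166 169 170 168
carrier_grip [(array([152., 118., 233., 200.]), 0.97)]
scale [(array([180., 129., 235., 153.]), 0.72), (array([179.,  96., 270., 214.]), 0.41)]
```

Request:
apply_moves --motion '[{"x": 0,"y": -0.05,"z": -0.5,"yaw": 0,"hand": -0.8},{"x": 0,"y": -0.05,"z": -1,"yaw": 0,"hand": -0.8},{"x": 0,"y": -0.05,"z": -1.6,"yaw": 0,"hand": -0.8},{"x": 0,"y": -0.05,"z": -2.2,"yaw": 0,"hand": -0.8},{"x": 0,"y": -0.05,"z": -2.8,"yaw": 0,"hand": -0.8},{"x": 0,"y": -0.05,"z": -3.3,"yaw": 0,"hand": -0.8},{"x": 0,"y": -0.05,"z": -3.7,"yaw": 0,"hand": -0.8},{"x": 0,"y": -0.05,"z": -4.0,"yaw": 0,"hand": -0.8},{"x": 0,"y": -0.05,"z": -4.0,"yaw": 0,"hand": -0.8}]'

```text
clock: 36.5
position: [0.541, 0.3319, 0.2551]
ee_rot: [-0.028, -3.141, 0.0]
force: [0.9, -0.3, -6.0]
width: 0.324
gripper_force: 58.0
```

Request:
apply_moves --motion '[{"x": 0,"y": 0,"z": -0.2,"yaw": 0,"hand": -0.8},{"x": 0,"y": 0,"z": -0.4,"yaw": 0,"hand": -0.8},{"x": 0,"y": 0,"z": -0.6,"yaw": 0,"hand": -0.8},{"x": 0,"y": 0,"z": -0.8,"yaw": 0,"hand": -0.8},{"x": 0,"y": 0,"z": -1.0,"yaw": 0,"hand": -0.8},{"x": 0,"y": 0,"z": -1.2,"yaw": 0,"hand": -0.8},{"x": 0,"y": 0,"z": -1.4,"yaw": 0,"hand": -0.8},{"x": 0,"y": 0,"z": -1.6,"yaw": 0,"hand": -0.8},{"x": 0,"y": 0,"z": -1.6,"yaw": 0,"hand": -0.8}]'

```text
clock: 37.62
position: [0.5411, 0.3321, 0.2392]
ee_rot: [-0.028, -3.141, -0.0]
force: [0.4, -0.4, -4.2]
width: 0.323
gripper_force: 58.0
```

The hook is taking load as expected, at 200 N/m. I carry on slowly.

Request:
apply_moves --motion '[{"x": 0,"y": 0,"z": -0.2,"yaw": 0,"hand": -0.8},{"x": 0,"y": 0,"z": -0.4,"yaw": 0,"hand": -0.8},{"x": 0,"y": 0,"z": -0.6,"yaw": 0,"hand": -0.8},{"x": 0,"y": 0,"z": -0.8,"yaw": 0,"hand": -0.8},{"x": 0,"y": 0,"z": -1.0,"yaw": 0,"hand": -0.8},{"x": 0,"y": 0,"z": -1.2,"yaw": 0,"hand": -0.8},{"x": 0,"y": 0,"z": -1.4,"yaw": 0,"hand": -0.8},{"x": 0,"y": 0,"z": -1.6,"yaw": 0,"hand": -0.8},{"x": 0,"y": 0,"z": -1.8,"yaw": 0,"hand": -0.8},{"x": 0,"y": 0,"z": -1.8,"yaw": 0,"hand": -0.8}]'

```text
clock: 38.88
position: [0.5411, 0.3321, 0.2212]
ee_rot: [0.028, 3.141, 0.0]
force: [-0.4, -0.5, -0.0]
width: 0.325
gripper_force: 58.0
```

```bash
python3 -c "
from h import *
for i in range(6):
  s=observe();print(s['position'],s['force'],s['ft_torque']);get_image('scene')"
```

```text
[0.54109488 0.33206363 0.22118856] [-0.39974376 -0.46740807 -0.0405992 ] [-0.01752888  0.003713    0.02562689]
[0.54110661 0.33204091 0.22128058] [-0.21955738 -0.82146626 -0.84599093] [-0.01093356 -0.03623144  0.02967409]
[0.54108886 0.33207367 0.22135198] [-0.47320397 -0.54354023 -1.00065855] [-0.05392758  0.01024968 -0.00727508]
[0.54109481 0.33206075 0.22133735] [ 1.00671773 -0.40604236 -0.89771991] [-0.00664025 -0.03874146 -0.00693032]
[0.54105731 0.33209283 0.22135206] [ 0.03294496 -0.85594369  0.2106125 ] [-0.00165629 -0.03296892 -0.00308452]
[0.54106542 0.33206345 0.22134215] [-0.46045648 -0.55757299 -0.99081762] [-0.01653956 -0.05053254 -0.00745565]
```

Request:
apply_moves --newtons 15 --motion '[{"x": 0,"y": 0,"z": -0.1,"yaw": 0,"hand": -0.8},{"x": 0,"y": 0,"z": -0.2,"yaw": 0,"hand": -0.8},{"x": 0,"y": 0,"z": -0.3,"yaw": 0,"hand": -0.8},{"x": 0,"y": 0,"z": -0.3,"yaw": 0,"hand": -0.8},{"x": 0,"y": 0,"z": -0.3,"yaw": 0,"hand": -0.8}]'

```text
clock: 39.8
position: [0.5411, 0.332, 0.2183]
ee_rot: [0.028, 3.141, 0.0]
force: [-0.0, 0.3, -0.8]
width: 0.326
gripper_force: 15.0
```

```bash
python3 -c "
from h import *
f=[]
for i in range(6):
  s=observe();f.append(s['force']);get_image('scene')
print(np.mean(f,0),s['position'])"
```

```text
[ 0.15605251 -0.40626701  0.12524143] [0.54109138 0.33204537 0.21829559]
```

Request:
apply_moves --newtons 3 --motion '[{"x": 0,"y": 0,"z": 0,"yaw": 0,"hand": -0.8},{"x": 0,"y": 0,"z": 0,"yaw": 0,"hand": -0.8},{"x": 0,"y": 0,"z": 0,"yaw": 0,"hand": -0.8},{"x": 0,"y": 0,"z": 0,"yaw": 0,"hand": -0.8},{"x": 0,"y": 0,"z": 0,"yaw": 0,"hand": -0.8},{"x": 0,"y": 0,"z": 0,"yaw": 0,"hand": -0.8},{"x": 0,"y": 0,"z": 0,"yaw": 0,"hand": -0.8},{"x": 0,"y": 0,"z": 0,"yaw": 0,"hand": -0.8}]'

```text
clock: 41.1
position: [0.5411, 0.332, 0.2182]
ee_rot: [0.028, 3.141, 0.0]
force: [1.4, -0.3, 0.4]
width: 0.326
gripper_force: 3.0
```

```bash
python3 -c "
from h import *
f=[]
for i in range(6):
  s=observe();f.append(s['force']);get_image('scene')
print(np.mean(f,0),s['position'],s['width'],s['gripper_force'])
for q in('carrier_grip','scale'):
  print(q,[(np.round(r['rect'],1),round(r['p'],2)) for r in recognise(q,'scene')])"
```

```text
[ 0.31214424 -0.03179145  0.6086154 ] [0.54108067 0.33201648 0.21824454] 0.3248147063700493 2.9998939856886864
carrier_grip [(array([153.3, 141.6, 232.6, 221.3]), 0.96)]
scale [(array([183.8, 137.2, 231.7, 163.8]), 0.7)]
```

Request:
apply_moves --motion '[{"x": 0,"y": 0,"z": 0,"yaw": 0,"hand": -0.34},{"x": 0,"y": 0,"z": 0,"yaw": 0,"hand": -0.33},{"x": 0,"y": 0,"z": 0,"yaw": 0,"hand": -0.32},{"x": 0,"y": 0,"z": 0,"yaw": 0,"hand": -0.3},{"x": 0,"y": 0,"z": 0,"yaw": 0,"hand": -0.28},{"x": 0,"y": 0,"z": 0,"yaw": 0,"hand": -0.25},{"x": 0,"y": 0,"z": 0,"yaw": 0,"hand": -0.2},{"x": 0,"y": 0,"z": 0,"yaw": 0,"hand": -0.1},{"x": 0,"y": 0,"z": 0,"yaw": 0,"hand": 0.0},{"x": 0,"y": 0,"z": 0,"yaw": 0,"hand": 0.1}]'

```text
clock: 42.75
position: [0.5411, 0.332, 0.2182]
ee_rot: [0.028, 3.141, 0.0]
force: [-0.0, 1.3, 0.0]
width: 0.54
gripper_force: 0.0
```

Request:
apply_moves --motion '[{"x": 0,"y": 0,"z": 0,"yaw": 0,"hand": 0.3},{"x": 0,"y": 0,"z": 0,"yaw": 0,"hand": 0.4},{"x": 0,"y": 0,"z": 0,"yaw": 0,"hand": 0.4},{"x": 0,"y": 0,"z": 1,"yaw": 0,"hand": 0.4},{"x": 0,"y": 0,"z": 3,"yaw": 0,"hand": 0.4},{"x": 0,"y": 0,"z": 6,"yaw": 0,"hand": 0.4},{"x": 0,"y": 0,"z": 10,"yaw": 0,"hand": 0.4},{"x": -3,"y": 0,"z": 14,"yaw": 0,"hand": 0.4},{"x": -7,"y": -3,"z": 16,"yaw": 0,"hand": 0.4},{"x": -9,"y": -6,"z": 16,"yaw": 0,"hand": 0.4}]'

```text
clock: 44.0
position: [0.4489, 0.2736, 0.3817]
ee_rot: [0.022, 3.138, 0.004]
force: [0.6, -0.2, 0.4]
width: 0.702
gripper_force: 0.0
```

```bash
python3 - <<'E'
from h import *
s=observe();print(s['position'],s['force'],s['width'])
pv=None
for i in range(12):
  im=get_image('scene').astype(int)[90:240,120:260]
  if pv is not None and i%3==0: print('diff',np.abs(im-pv).mean().round(2),np.abs(im-pv).max(2).__gt__(40).sum())
  pv=im
for q in('carrier_grip','scale'):
  print(q,[(np.round(r['rect'],1),round(r['p'],2)) for r in recognise(q,'scene')])
print(proj('scene',[.541,.332,.2035]),proj('scene',[.541,.332,.2575]))
g=get_image('scene').max(2)
for y in range(136,166,2): print(y,' '.join('%3d'%v for v in g[y,172:216:2]))
E
```

```text
[0.4488648  0.27364328 0.38168104] [ 0.62609322 -0.20579801  0.36470905] 0.7018739827178021
diff 1.45 0
diff 1.35 0
diff 1.37 0
carrier_grip [(array([153.1, 140.5, 230.6, 221.6]), 0.91), (array([240.2, 208.9, 327.4, 274.9]), 0.75)]
scale [(array([179.7, 136.6, 233.3, 166. ]), 0.59), (array([153.7, 140.2, 234. , 220.2]), 0.36)]
[192.01616777 158.28378051] [190.22151562 141.6883498 ]
136 161 164 165 165 164 164 165 165 165 163 163 163 164 167 165 165 167 164 163 166 164 163
138 162 164 162 164 163 164 164 164 164 164 164 166 164 166 165 166 165 164 164 164 164 164
140 162 163 165 164 164 164 165 161 147 143 156 163 165 166 166 164 164 163 166 165 165 165
142 163 165 163 163 162 163 161 153  64  23  68 136 162 163 164 163 163 165 164 165 164 164
144 161 161 161 163 161 161 161 153  65  16  26 125 161 161 165 163 161 161 164 164 166 165
146 163 164 165 164 161 161 163 153  66  20  23  85 158 163 164 162 164 163 164 159 162 156
148 163 163 163 161 161 163 163 157  68  17  20  72 158 161 163 162 162 147 160 156 147 140
150 163 164 160 132 133 160 162 155  65  20  27  70 156 153 163 158 152 138 137 146 157 158
152 162 163 137  96 100 132 155 155  88  26  26  71 157 159 142 134 155 157 164 165 162 162
154 165 162 138  95 110 145 135 118 104  27  25  71 150 155 148 162 164 164 164 165 164 163
156 163 164 134 103 138 140 131 117  83  39  28  65 152 149 162 164 163 164 166 163 162 163
158 165 163 133 104 139 163 140 131 119 117  98 109 141 141 160 165 166 164 164 165 164 163
160 163 162 140 107 141 159 155 133 132 131 127 146 153 155 159 162 165 165 163 163 163 164
162 164 164 159 118 140 160 162 144 127 143 125 129 138 146 151 153 160 165 164 165 163 163
164 161 163 159 112 110 157 163 161 141 145 157 162 157 129 133 146 152 157 162 164 163 164
```

The scene is static: the carrier hangs on the hook with its block upright, and the robot is clear.

```bash
python3 -c "
from h import *
print(sign_off())"
```

```text
the job is handed in; nothing more can be done
None
```

All five bottles from the tray stand upright in the carrier, with the near-middle well left empty; it was let down slowly onto the scale's hook, and the camera showed it hanging still, clear of the robot, when I handed in the job; the sign-off returned no verdict.

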